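# Mount a ceramic bush on the taper mandrel and lay it in the V-blocks

## Task

Mount the white ceramic bush for its run-out check without the gripper touching it: take the steel mandrel from its rest by the handle, slide it through the bore of the bush lying in the loading cradle and push on, by feel, until the bush is against the end stop and wedged on the cone with a push of about 15 newtons, never over 22 because it is brittle. Then lift the bush on the mandrel, lay the mandrel gently across both V-blocks on the granite with the bush hanging free between them, and let go, leaving the other things on the bench where they are.

Things in the scene. Friction and masses are not known exactly. Their poses are not given: they have to be found in the camera images.
- mandrel: steel mandrel, 225 mm long, 240 g, lying level on the two posts of a grey rest, axis 45 mm above the bench. Origin on the axis, in the middle of its dark handle; x along the axis to the tip, z up. Along x: flat-sided handle -27 to 26 (16 wide, 22 tall), journal dia. 15 to 66, land dia. 19 to 124, chamfer to 130, pilot journal dia. 15 to 190, cone nose to 198, dia. 8 there
- mandrel_grip (a point): middle of the handle (same point and axes as mandrel). On the land a light metal cone sleeve is clamped: collar, then a taper from dia. 24 to 19.4 over 18 mm towards the tip. Where it sits is not reported: the bush, slid over the land, first touches the cone with its centre 105 to 113 mm from here. Pushed on, it wedges within a few mm and stays stuck by friction, also when eased off and lifted
- mandrel_span (a point): point on the mandrel's axis 101.5 mm from the handle's middle towards the tip (x along the axis, to the tip): half-way between the two parts of the journals that lie in the V-blocks
- bush: white ceramic bush lying on its side in the cradle: outer dia. 42, bore dia. 20, length 26 mm, about 110 g, brittle. Origin at its centre, on the bore axis; x along the bore. It lies loose in the vee and slides along it with little force
- bush_centre (a point): centre of the bush, on its bore axis, at the start 50 mm above the bench (same axes as bush)
- cradle: loading cradle fixed to the bench: aluminium 90-degree vee, 64 wide, 44 tall, from x -34 to 36, on a base 88 x 80. Origin under it; x along the vee, the way the mandrel goes in. Bore axis 50 up. The bush lies at x about -16 to -6. Dark end stop clamped astride the vee, its face at x 10 to 27 mm: where is not reported. Its slot, 26 wide, open at the top, lets the mandrel through and out upward
- granite: dark granite base, 300 x 160 x 60 mm, fixed. Origin under its centre, x along its length, the way the mandrel's tip shall point. On it two steel V-blocks (90 degrees, 22 long, 54 wide, tops 50 mm above the granite) at x -105.5 and 5.5, y 0. The ribbed column (dia. 47, to 410 mm up) at x 105, y -35 carries a gauge head reaching to y 60, its tip 128 above the bench, clear of the mandrel
- vee_mid (a point): point half-way between the two V-blocks, on the axis of a journal of dia. 15 seated in them: 105 mm above the bench, 45 above the granite; axes as granite. With the mandrel laid right, mandrel_span is here
- disc: bystander: ceramic disc, dia. 48, 10 thick, on the granite under the gauge; origin under its centre
- ring_small: bystander: flat ceramic ring, dia. 34, 10 high, on the bench; origin under its centre
- ring_wide: bystander: flat ceramic ring, dia. 64, 14 high, on the bench; origin under its centre
- puck: bystander: aluminium cylinder, dia. 44, 30 high, on the bench; origin under its centre
- driver: bystander: screwdriver lying on the bench, 170 long; origin under its middle
- calliper: bystander: calliper lying on the bench, 200 long, 12 high; origin under its middle
- dish: bystander: glass dish, dia. 90, 28 high, on the bench; origin under its centre
There are look-alikes about, which are no part of the job. Several things have the shape of the mandrel; the one meant has the colours described above. Leave any black look-alike of the bush alone.

How it is judged:
On the way, in this order (a step that is already met when the one before it is completed fails the run):
1. the bush is up on the mandrel's cone and pressed against the end stop with a push of 10 N or more (x of bush_centre in the frame of mandrel_grip below 0.1135 m and contact force between bush and cradle above 10 N), for 0.1 s.
2. the bush is lifted clear of the cradle on the mandrel (height (world z) of bush_centre above 0.085 m and x of bush_centre in the frame of mandrel_grip below 0.116 m), for 0.2 s.
At the end, for the whole second after the job is handed in: The mandrel lies at rest in both V-blocks (its span point within 8 mm along, 3 mm across and 3 mm in height of vee_mid, within 2.3 degrees), the bush still up at its cone (centre under 116 mm from the handle's middle, in line within 3.4 degrees), touching nothing else, all let go (x of mandrel_span in the frame of vee_mid between -0.008 and 0.008 m and y of mandrel_span in the frame of vee_mid between -0.003 and 0.003 m and z of mandrel_span in the frame of vee_mid between -0.003 and 0.003 m and angle between the x axis of mandrel_grip and the x axis of vee_mid, either way round below 0.04 rad and angle between the x axis of bush and the x axis of mandrel, either way round below 0.06 rad and contact force between bush and granite below 0.05 N and linear speed of each of mandrel, bush below 0.01 m/s and x of bush_centre in the frame of mandrel_grip below 0.116 m).
It fails at once if the bush is pressed against the cradle or its stop with more than 22 N (contact force between bush and cradle above 22 N).
It fails at once if the gripper touches the bush (contact force between the fingers and bush above 0.3 N).
It fails at once if the mandrel is knocked or dropped on the V-blocks (over 30 N) (contact force between mandrel and granite above 30 N).
It fails at once if the mandrel is let go and falls (faster than 0.3 m/s with no finger on it) (contact force between the fingers and mandrel below 0.2 N and linear speed of mandrel above 0.3 m/s).
It fails at once if another thing on the bench is moved by more than 15 mm (distance of any of disc, ring_small, ring_wide, puck, driver, calliper, dish from where it was at the start of the episode above 0.015 m).
It also fails if it takes over 67 s, if anything falls off the work surface, if the arm or the gripper's body presses on something with over 40 N, if the wrist force passes 120 N, or if a joint passes its speed limit or range.

## Robot

A 7-joint arm with a two-finger parallel gripper is mounted at the origin on the work surface. World frame = base frame: x ahead of the robot, y to its left, z up, the work surface at z = 0. Lengths are in m, angles in rad, forces in N, time in s.
With the tool pointing down it reaches from about 0.4 to 0.85 m from the base axis. Payload 10.4 kg.
Tool frame: the origin (TCP) lies between the finger pads; the fingertips stand manip.tcp_to_tips ahead of it and the grasp point (between the pads) lies 2 mm behind it (manip.tcp_to_tips is the distance from the TCP to the fingertips, in m); y points along the fingers, z is the direction in which the jaws open and shut, and the axes are right-handed (so a half turn about y gives the same grasp; the last joint's range is limited). The gripper opens to 85 mm and grips with 20 to 120 N. Pads are 22 mm wide; open, the fingers measure 114 mm over their backs; the gripper's body (76 mm by 85 mm) begins 54 mm behind the grasp point. The pads swing forward as they close: fully open they stand 13 mm farther back than shut.
Start: joints at [-1.366, 0.332, -0.065, 1.46, 0.022, 1.35, -0.088], TCP at [0.141, 0.609, 0.248] pointing down, gripper open.
Joint ranges: [-2.6, 2.6], [-0.5, 2.12], [-1.47, 1.34], [0.16, 2.42], [-1.27, 4.41], [0.06, 2.06], [-2.6, 2.6]. Speed limits (rad/s): [2.22, 2.22, 2.79, 2.79, 3.14, 3.14, 3.14].

## Interface

Orientations are given as a unit quaternion [x, y, z, w].
In Python, from workcell import manip gives the robot as it stands. The module is installed in compiled form; this text tells all that it offers.
- The arm moves only by the tool move_arm, never from a script. Its argument "increments" is a list of rows, each an object with "offset": the shift along the tool's x, y, z in m, a list of three; "yaw": the turn about the tool's y in degrees; "jaw": the closure in counts, from 0 (fully open) to 255 (shut). In form: [{"offset": [tx, ty, tz], "yaw": yaw, "jaw": jaw}, ...]. A call has 1 to 10 rows; each row is the pose to reach, as a shift and turn from the pose measured when the call began, along the tool's axes at that moment; what a row does not reach only later rows make up. A row lasts 1/12 s, in which the tool goes at most 41.7 mm and 7.16 degrees, less where a joint would pass 70% of its speed; a pose out of reach is approached as far as the arm can. A call with a gripper value outside its range is refused whole. The fingers move at their own pace and stop on an object; "squeeze" is the grip in N (left out, the last holds). Time passes only in rows, so rows that repeat a pose let the fingers close. It gives the time, the measured TCP pose, the force and the opening at its end, in the units of the state.
- manip.get_obs(): the state, without advancing time (a new reading comes with each control period).
- manip.camera(name): name is "side" or "top"; returns a dict with "pixels" (480x640x3 uint8, red, green, blue), "depth" (480x640 float32, m along the optical axis (not along the pixel's ray), 0 where there is no reading), "intrinsics" (3x3 intrinsics, pixels), "R" (3x3) and "t" (3): a world point X has camera coordinates R X + t. Camera axes: x right, y down, z forward; pixel columns grow to the right and rows downward; lengths in m; the calibration is good to about 2 mm. A picture is of the moment at which its call begins.
- manip.hand_in(): hands the job in, once; it reports no verdict.
Trained networks look in a picture, given as the dict that the camera call returned (one of the last four; its "shot" number tells which), for a name from the list of things; names that differ only in an ending like _2 or _b are one class to them, and where a whole thing is asked for, a point or a joint stands for the part that bears it (a point fixed in the world has none). Each returns a list of dicts, best first, with "confidence" (0 to 1); they miss things now and then, are a little off and sometimes report something else, mostly with a low value. They report only what shows in the picture. A call takes as long as a camera call. They do not tell look-alikes from the thing itself.
- manip.recognise(picture, query): "bbox" ([left, top, right, bottom] in pixels, round what is visible of it).
- manip.spot_point(picture, query): "centre" ([column, row] in pixels: a listed point, or the origin of a listed thing).
The state is a dict: "clock": time; "joint_pos": joint angles; "joint_velocities": joint speeds; "tau": joint torques, N m; "position": TCP position; "ee_rot": TCP orientation; "ft_force": force on the tool from outside, world axes, zero at the start; "torque": the same for the moment, N m; "grip_width": opening from 0.0 (shut) to 1.0 (fully open).
Only numpy, scipy, OpenCV 4.12 (cv2) and the standard library are available. Lean on these libraries where they do the work, as an engineer would, in place of code of your own. Each camera call takes 0.05 s, during which the arm holds its last target. There are 200 camera calls.

## Working session

There is one attempt and no reset: what is moved stays moved. The work goes in short steps, Python scripts to look and compute and a tool call to move; the robot and the scene stay as the last step left them, time stands still between calls to the robot, and variables do not carry over. Pictures are saved under pics/ and viewed, about 8 in all and at most 12, crops included, and the job is handed in when it is done.

Besides the shell and the picture viewer there is one more tool, called in YAML: its name, and indented under it one key for each argument. move_arm: Moves the arm, as the interface text tells. Its arguments: {"type":"object","properties":{"increments":{"type":"array","items":{"type":"object","properties":{"offset":{"type":"array","items":{"type":"number"}},"yaw":{"type":"number"},"jaw":{"type":"number"}}}},"squeeze":{"type":"number"}},"required":["increments"]}

```bash
mkdir -p pics; cat > h.py <<'E'
import numpy as np,cv2
from workcell import manip
def world(p,uv,z=None):
    K,R,t=p["intrinsics"],p["R"],p["t"]
    u,v=uv; ray=np.linalg.inv(K)@np.array([u,v,1.]); C=-R.T@t
    if z is None:
        d=p["depth"][int(round(v)),int(round(u))]; return R.T@(ray*d-t)
    r=R.T@ray; return C+r*(z-C[2])/r[2]
def cloud(p):
    K,R,t=p["intrinsics"],p["R"],p["t"]; d=p["depth"]
    v,u=np.mgrid[:480,:640]; c=np.stack([(u-K[0,2])/K[0,0]*d,(v-K[1,2])/K[1,1]*d,d],-1)
    return (c-t)@R
def save(n,img): cv2.imwrite("pics/"+n,cv2.cvtColor(img,cv2.COLOR_RGB2BGR))
E
python3 - <<'E'
from h import *
np.set_printoptions(precision=4,suppress=True)
for c in ["top","side"]:
    p=manip.camera(c); save(c+"0.png",p["pixels"]); np.savez(c+"0.npz",**{k:p[k] for k in ("pixels","depth","intrinsics","R","t")})
    print(c,"cam at",-p["R"].T@p["t"],p["intrinsics"][0,0])
    for q,z in [("mandrel_grip",.045),("mandrel_span",.045),("bush_centre",.05),("cradle",0),("granite",0),("vee_mid",.105)]:
        for r in manip.spot_point(p,q)[:4]: print(q,np.round(r["centre"],1),round(r["confidence"],2),world(p,r["centre"],z)[:2])
o=manip.get_obs();print(o["position"],o["ee_rot"],o["ft_force"],o["clock"],manip.tcp_to_tips)
E
```

```text
top cam at [ 0.4583 -0.0226  1.2144] 503.0600078129666
mandrel_grip [458.5 271.5] 0.78 [ 0.4973 -0.3342]
mandrel_grip [394.9 276.5] 0.66 [ 0.483  -0.1869]
mandrel_span [347.6 283.8] 0.77 [ 0.4641 -0.0776]
mandrel_span [465.1 315.5] 0.6 [ 0.3966 -0.3487]
mandrel_span [326.7 226.2] 0.23 [ 0.5975 -0.0268]
mandrel_span [392.3 272.4] 0.18 [ 0.4924 -0.1808]
bush_centre [330.5 224.2] 0.55 [ 0.6017 -0.0355]
bush_centre [283.9 188.3] 0.53 [0.6846 0.0753]
bush_centre [343.9 156.9] 0.51 [ 0.7623 -0.0644]
cradle [324.2 224.3] 0.95 [ 0.6073 -0.0208]
granite [183.2 231. ] 0.83 [0.5847 0.3214]
vee_mid [190.2 220.4] 0.73 [0.5977 0.2772]
side cam at [-0.0269 -0.6331  1.1271] 489.76337784922083
mandrel_grip [397.5 368.8] 0.98 [ 0.4877 -0.3468]
mandrel_grip [348.6 327.9] 0.7 [ 0.4811 -0.1843]
mandrel_span [320.  305.6] 0.71 [ 0.4734 -0.0834]
mandrel_span [340.  276.4] 0.66 [ 0.5811 -0.0482]
mandrel_span [374.2 399.4] 0.65 [ 0.3894 -0.3624]
mandrel_span [348.6 326.2] 0.27 [ 0.4847 -0.1806]
bush_centre [344.8 267.4] 0.76 [ 0.6106 -0.0368]
bush_centre [338.9 242.6] 0.74 [0.6633 0.0424]
bush_centre [216.7 272.6] 0.74 [0.3327 0.1911]
bush_centre [298.1 270.3] 0.73 [0.5062 0.0441]
cradle [341.8 276.1] 0.86 [ 0.611  -0.0266]
granite [262.2 215.8] 0.69 [0.5922 0.3251]
vee_mid [266.7 200.4] 0.81 [0.585  0.2785]
vee_mid [341.5 267.8] 0.45 [ 0.5705 -0.0623]
[0.1411 0.6089 0.2484] [-0.7025  0.0804 -0.0804  0.7026] [ 0.0584 -0.7165  0.7512] 0.7 0.017
```

View pics/top0.png

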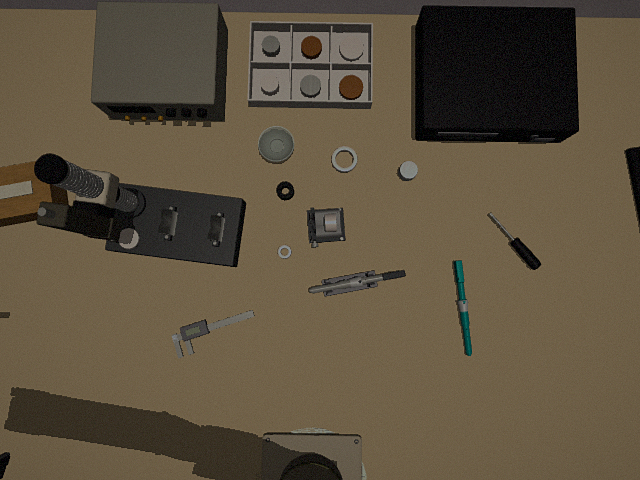

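View pics/side0.png

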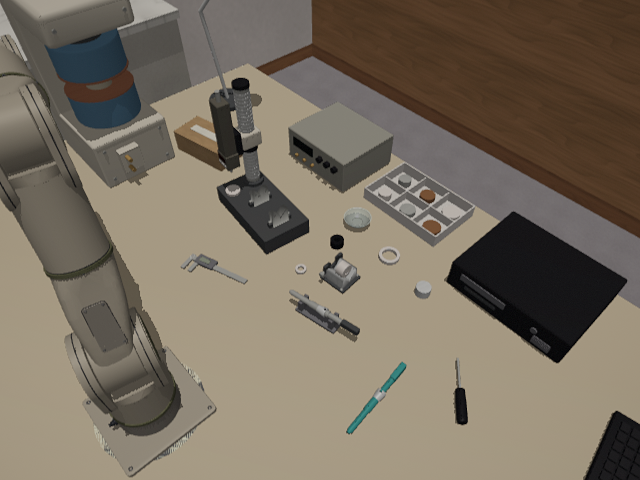

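The top view shows two mandrel shapes. One is grey steel with a dark handle, on a grey rest, handle at (395,275) and tip at (310,290). The other is teal, at (462,305). The steel one fits the description. The white bush is in the cradle at (331,224), and the black one at (285,190) is the look-alike. I'll confirm with a crop and measure.

```bash
python3 - <<'E'
from h import *
np.set_printoptions(precision=4,suppress=True)
P={}
for c in ["top","side"]:
    p=dict(np.load(c+"0.npz")); P[c]=p; w=cloud(p); ok=p["depth"]>0
    def reg(x0,x1,y0,y1,z0,z1): return ok&(w[...,0]>x0)&(w[...,0]<x1)&(w[...,1]>y0)&(w[...,1]<y1)&(w[...,2]>z0)&(w[...,2]<z1)
    def line(m,name):
        q=w[m]; c0=q.mean(0); d=np.linalg.svd(q-c0)[2][0]; d*=np.sign(d[1]); s=(q-c0)@d
        print(c,name,m.sum(),"c",c0,"d",d,"ang",np.degrees(np.arctan2(d[1],d[0])),"ends",c0+d*s.min(),c0+d*s.max(),"zmax",q[:,2].max())
    line(reg(.42,.53,-.24,.05,.043,.09),"mandrel")
    m=reg(.42,.53,-.24,.05,.040,.09)&(p["pixels"].max(-1)<70); line(m,"handle")
    line(reg(.54,.66,-.1,.03,.055,.1),"bush")
    line(reg(.54,.66,-.1,.05,.03,.1),"cradle")
    g=reg(.45,.75,.1,.5,.055,.065)
    r=cv2.minAreaRect((w[g][:,:2]*1000).astype(np.float32)); print("granite rect",r)
    b=reg(.5,.7,.15,.42,.100,.116); print("Vtops",b.sum())
    n,l,s,ce=cv2.connectedComponentsWithStats(b.astype(np.uint8))
    for i in range(1,n):
        if s[i,4]>5: print(s[i],ce[i],w[l==i].mean(0),w[l==i].min(0),w[l==i].max(0))
a=cv2.resize(P["top"]["pixels"][200:310,290:420],None,fx=4.5,fy=4.5,interpolation=cv2.INTER_CUBIC)[:,:400+180]
b=cv2.resize(P["side"]["pixels"][245:345,280:370],None,fx=4.5,fy=4.5,interpolation=cv2.INTER_CUBIC)
h=max(a.shape[0],b.shape[0]); pad=lambda i:np.pad(i,((0,h-i.shape[0]),(0,0),(0,0)))
im=np.hstack([pad(a),pad(b)]); im=cv2.resize(im,None,fx=.8,fy=.8); print(im.shape); save("crop1.png",np.clip(im*1.6,0,255).astype(np.uint8))
E
```

```text
top mandrel 766 c [ 0.4701 -0.0985  0.0511] d [-0.2008  0.9793 -0.0241] ang 101.58636789098854 ends [ 0.4925 -0.2081  0.0538] [0.4475 0.0117 0.0484] zmax 0.06120812446936262
top handle 331 c [ 0.4766 -0.1259  0.0508] d [-0.19    0.9807 -0.0461] ang 100.96543052135614 ends [ 0.4925 -0.2079  0.0547] [0.4499 0.012  0.0443] zmax 0.06120812446936262
top bush 263 c [ 0.604  -0.0236  0.0636] d [-0.0341  0.9817 -0.1873] ang 91.98882188023373 ends [ 0.6049 -0.0478  0.0682] [0.6028 0.0119 0.0568] zmax 0.07518691340616679
top cradle 744 c [ 0.6024 -0.0216  0.0486] d [-0.938   0.3362 -0.0848] ang 160.2811393744522 ends [ 0.6449 -0.0368  0.0525] [ 0.5473 -0.0018  0.0436] zmax 0.07518691340616679
granite rect ((595.61572265625, 327.76873779296875), (299.71917724609375, 160.13978576660156), 83.79559326171875)
Vtops 446
[126 191  10  19  57] [131.2281 201.5088] [0.6373 0.4096 0.108 ] [0.6214 0.4044 0.1   ] [0.6607 0.4187 0.1158]
[161 208  11  12  98] [165.9898 213.0408] [0.6129 0.3312 0.107 ] [0.6006 0.3195 0.1003] [0.6237 0.344  0.1134]
[210 215  12  10 100] [215.08 219.34] [0.6009 0.2216 0.1067] [
[... 955 characters left out ...]
92826143
granite rect ((592.4231567382812, 324.4718017578125), (303.4244079589844, 161.0561981201172), 83.81195831298828)
Vtops 208
[247 168  12   8  48] [252.7917 171.875 ] [0.632  0.4089 0.1085] [0.6169 0.4015 0.1002] [0.6517 0.4191 0.1156]
[260 185   8   8  39] [263.5641 188.2564] [0.6118 0.3282 0.1048] [0.5996 0.3163 0.1008] [0.6215 0.3444 0.1094]
[249 190  10   7  35] [253.1143 192.9714] [0.5747 0.3325 0.105 ] [0.5659 0.3197 0.1003] [0.5848 0.3465 0.1113]
[279 205   9   8  44] [283.25   208.4091] [0.5999 0.2181 0.1052] [0.5883 0.2071 0.1   ] [0.6107 0.2346 0.109 ]
[269 211   7   7  38] [272.2368 213.8421] [0.5614 0.2225 0.1049] [0.5532 0.2102 0.1005] [0.5741 0.2346 0.1119]
(396, 788, 3)
```

View pics/crop1.png

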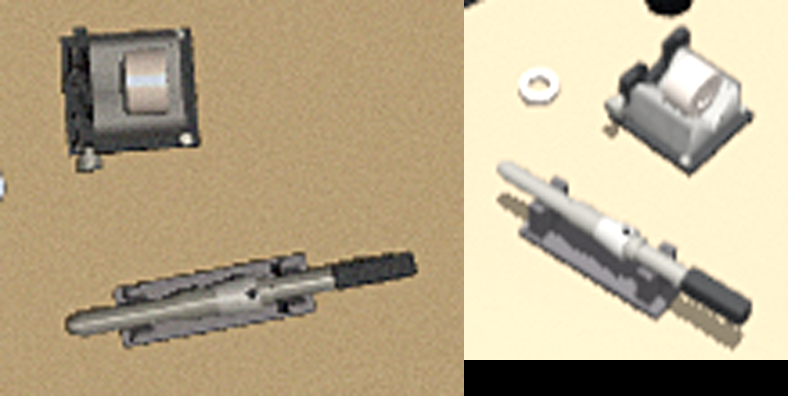

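The crop confirms it: the steel mandrel with the dark handle lies on the grey rest, handle at about (375,270) in the crop, tip to the left. The white bush is in the cradle with the dark stop on its left. I'm moving now.

move_arm:
  increments:
    - {"offset": [0.38,0,-0.32],"yaw": 65.4,"jaw": 0}
    - {"offset": [0.38,0,-0.32],"yaw": 65.4,"jaw": 0}
    - {"offset": [0.38,0,-0.32],"yaw": 65.4,"jaw": 0}
    - {"offset": [0.38,0,-0.32],"yaw": 65.4,"jaw": 0}
    - {"offset": [0.38,0,-0.32],"yaw": 65.4,"jaw": 0}
    - {"offset": [0.38,0,-0.32],"yaw": 65.4,"jaw": 0}
    - {"offset": [0.38,0,-0.32],"yaw": 65.4,"jaw": 0}
    - {"offset": [0.38,0,-0.32],"yaw": 65.4,"jaw": 0}
    - {"offset": [0.38,0,-0.32],"yaw": 65.4,"jaw": 0}
    - {"offset": [0.38,0,-0.32],"yaw": 65.4,"jaw": 0}
  squeeze: 60

```text
clock: 1.53
position: [0.3919, 0.2736, 0.2487]
ee_rot: [-0.546, 0.449, -0.449, 0.546]
ft_force: [0.8, 1.0, -1.0]
grip_width: 0.999
```

```bash
cat >> h.py <<'E'
from scipy.spatial.transform import Rotation as Ro
def state():
    o=manip.get_obs(); R=Ro.from_quat(o["ee_rot"]).as_matrix()
    return o,np.array(o["position"]),R,np.degrees(np.arctan2(R[1,0],R[0,0]))
def togo(xyz,yawdeg):
    o,p,R,y=state(); d=(yawdeg-y+180)%360-180
    print("clock",round(o["clock"],2),"tcp",np.round(p,4),"toolx yaw",round(y,2),"tilt",np.round(R[2,1],4),"offset",np.round(R.T@(np.array(xyz)-p),4),"yaw",round(-d,2),"F",np.round(o["ft_force"],2),"w",round(o["grip_width"],3))
from scipy.optimize import least_squares
def cyl(q,r,x0,ang0,zfix=None):
    # fit horizontal cylinder axis: point (x at y=ym), angle, z
    ym=q[:,1].mean(); 
    def f(v):
        a=v[1]; n=np.array([-np.sin(a),np.cos(a)]); l=(q[:,0]-v[0])*n[0]+(q[:,1]-ym)*n[1]
        return np.hypot(l,q[:,2]-v[2])-r
    s=least_squares(f,[x0,np.radians(ang0),q[:,2].max()-r],loss="soft_l1",f_scale=.001)
    return s.x[0],ym,np.degrees(s.x[1]),s.x[2],np.sqrt(np.mean(s.fun**2))
E
python3 - <<'E'
from h import *
np.set_printoptions(precision=4,suppress=True)
togo([.484,-.184,.12],-78.5)
for c in ["top","side"]:
    p=dict(np.load(c+"0.npz")); w=cloud(p); px=p["pixels"].astype(int); ok=p["depth"]>0
    def reg(x0,x1,y0,y1,z0,z1): return ok&(w[...,0]>x0)&(w[...,0]<x1)&(w[...,1]>y0)&(w[...,1]<y1)&(w[...,2]>z0)&(w[...,2]<z1)
    m=reg(.56,.64,-.06,-.01,.053,.09); q=w[m]
    print(c,"bush",m.sum(),cyl(q,.021,.6,95),"y",np.percentile(q[:,1],[2,98]))
    r=cv2.minAreaRect((w[reg(.53,.68,-.1,.06,.006,.03)][:,:2]*1000).astype(np.float32)); print("cradle base",r)
    m=reg(.42,.53,-.04,.02,.046,.07); print("pilot",m.sum(),cyl(w[m],.0075,.46,101))
    m=reg(.42,.53,-.205,-.16,.052,.07); q=w[m]; print("handle top",q.mean(0))
    for x,y in [(.45,.1),(.7,-.2),(.4,-.1)]:
        m=reg(x-.02,x+.02,y-.02,y+.02,-.02,.02); print("bench z",w[m][:,2].mean())
E
```

```text
clock 1.53 tcp [0.3919 0.2736 0.2487] toolx yaw -78.91 tilt -1.0 offset [0.4669 0.1283 0.0023] yaw -0.41 F [ 0.77  0.98 -0.95] w 0.999
top bush 195 (np.float64(0.606980836299524), np.float64(-0.034644362858105474), np.float64(96.0569186351329), np.float64(0.048927791829593205), np.float64(0.0018371529920332289)) y [-0.0481 -0.0224]
cradle base ((602.9598999023438, -8.739242553710938), (169.80816650390625, 111.77458190917969), 74.6691665649414)
pilot 147 (np.float64(0.4536087404867212), np.float64(-0.017014181868158177), np.float64(103.81063647303921), np.float64(0.044102058011496206), np.float64(0.002754225735043859))
handle top [ 0.4876 -0.1823  0.0553]
bench z -0.0011707199784872014
bench z -0.00087493003579082
bench z -0.000939388783814962
side bush 125 (np.float64(0.6037121296132828), np.float64(-0.03880408083092585), np.float64(91.04254238847606), np.float64(0.04645792105438033), np.float64(0.0029487281043005724)) y [-0.0504 -0.0234]
cradle base ((606.1004638671875, -7.050971984863281), (147.3868408203125, 133.2157440185547), 0.19026733934879303)
pilot 65 (np.float64(0.4493912285736874), np.float64(-0.01622642400164194), np.float64(101.94407249573044), np.float64(0.04236518968783152), np.float64(0.0020425317669145507))
handle top [ 0.483  -0.181   0.0544]
bench z -0.003414944124916426
bench z -0.0015800407651957676
bench z -0.002551217919247258
```

move_arm:
  increments:
    - {"offset": [0.467,0.06,0.003],"yaw": -0.4,"jaw": 0}
    - {"offset": [0.467,0.06,0.003],"yaw": -0.4,"jaw": 0}
    - {"offset": [0.467,0.06,0.003],"yaw": -0.4,"jaw": 0}
    - {"offset": [0.467,0.06,0.003],"yaw": -0.4,"jaw": 0}
    - {"offset": [0.467,0.06,0.003],"yaw": -0.4,"jaw": 0}
    - {"offset": [0.467,0.06,0.003],"yaw": -0.4,"jaw": 0}
    - {"offset": [0.467,0.06,0.003],"yaw": -0.4,"jaw": 0}
    - {"offset": [0.467,0.06,0.003],"yaw": -0.4,"jaw": 0}
    - {"offset": [0.467,0.12,0.003],"yaw": -0.4,"jaw": 0}
    - {"offset": [0.467,0.12,0.003],"yaw": -0.4,"jaw": 0}

```text
clock: 2.37
position: [0.4723, -0.1219, 0.1657]
ee_rot: [-0.546, 0.447, -0.448, 0.549]
ft_force: [1.4, 1.6, 0.1]
grip_width: 1.0
```

```bash
python3 - <<'E'
from h import *
togo([.485,-.183,.047],-78.5)
E
```

```text
clock 2.37 tcp [ 0.4723 -0.1219  0.1657] toolx yaw -78.52 tilt -1.0 offset [ 0.0625  0.1187 -0.0003] yaw -0.02 F [1.44 1.56 0.06] w 1.0
```

move_arm:
  increments:
    - {"offset": [0.0625,0.03,0],"yaw": 0,"jaw": 0}
    - {"offset": [0.0625,0.06,0],"yaw": 0,"jaw": 0}
    - {"offset": [0.0625,0.09,0],"yaw": 0,"jaw": 0}
    - {"offset": [0.0625,0.119,0],"yaw": 0,"jaw": 0}
    - {"offset": [0.0625,0.119,0],"yaw": 0,"jaw": 0}
    - {"offset": [0.0625,0.119,0],"yaw": 0,"jaw": 0}

```text
clock: 2.87
position: [0.4845, -0.183, 0.0463]
ee_rot: [-0.547, 0.448, -0.448, 0.548]
ft_force: [-0.5, 0.2, 1.0]
grip_width: 1.002
```

```bash
python3 - <<'E'
from h import *
togo([.485,-.183,.047],-78.5)
E
```

```text
clock 2.87 tcp [ 0.4845 -0.183   0.0463] toolx yaw -78.54 tilt -1.0 offset [ 0.0001 -0.0007  0.0005] yaw -0.04 F [-0.54  0.18  1.03] w 1.002
```

move_arm:
  increments:
    - {"offset": [0,0,0],"yaw": 0,"jaw": 255}
    - {"offset": [0,0,0],"yaw": 0,"jaw": 255}
    - {"offset": [0,0,0],"yaw": 0,"jaw": 255}
    - {"offset": [0,0,0],"yaw": 0,"jaw": 255}
    - {"offset": [0,0,0],"yaw": 0,"jaw": 255}
    - {"offset": [0,0,0],"yaw": 0,"jaw": 255}
    - {"offset": [0,0,0],"yaw": 0,"jaw": 255}
    - {"offset": [0,0,0],"yaw": 0,"jaw": 255}
  squeeze: 80

```text
clock: 3.53
position: [0.4861, -0.1827, 0.0473]
ee_rot: [-0.546, 0.447, -0.448, 0.549]
ft_force: [4.9, 2.6, 4.5]
grip_width: 0.172
```

move_arm:
  increments:
    - {"offset": [0,-0.01,0],"yaw": 0,"jaw": 255}
    - {"offset": [0,-0.03,0],"yaw": 0,"jaw": 255}
    - {"offset": [0,-0.06,0],"yaw": 0,"jaw": 255}
    - {"offset": [0,-0.08,0],"yaw": 0,"jaw": 255}
    - {"offset": [0,-0.08,0],"yaw": 0,"jaw": 255}
    - {"offset": [0,-0.08,0],"yaw": 0,"jaw": 255}
  squeeze: 100

```text
clock: 4.03
position: [0.4857, -0.1829, 0.1279]
ee_rot: [-0.546, 0.446, -0.449, 0.549]
ft_force: [0.1, -0.4, -2.8]
grip_width: 0.167
```

```bash
python3 - <<'E'
from h import *
togo([.626,-.275,.11],-85)
E
```

```text
clock 4.03 tcp [ 0.4857 -0.1829  0.1279] toolx yaw -78.51 tilt -1.0 offset [0.1182 0.0185 0.119 ] yaw 6.49 F [ 0.07 -0.44 -2.81] w 0.167
```

move_arm:
  increments:
    - {"offset": [0.06,0.01,0.06],"yaw": 3,"jaw": 255}
    - {"offset": [0.118,0.0185,0.119],"yaw": 6.5,"jaw": 255}
    - {"offset": [0.118,0.0185,0.119],"yaw": 6.5,"jaw": 255}
    - {"offset": [0.118,0.0185,0.119],"yaw": 6.5,"jaw": 255}
    - {"offset": [0.118,0.0185,0.119],"yaw": 6.5,"jaw": 255}
    - {"offset": [0.118,0.0185,0.119],"yaw": 6.5,"jaw": 255}
    - {"offset": [0.118,0.0185,0.119],"yaw": 6.5,"jaw": 255}

```text
clock: 4.62
position: [0.6243, -0.275, 0.108]
ee_rot: [-0.52, 0.478, -0.478, 0.522]
ft_force: [-0.4, -0.3, -1.7]
grip_width: 0.164
```

```bash
python3 - <<'E'
from h import *
np.set_printoptions(precision=4,suppress=True)
togo([.626,-.275,.11],-85)
ims=[]
for c,cr in [("top",(140,330,270,500)),("side",(220,400,280,450))]:
    p=manip.camera(c); np.savez(c+"1.npz",**{k:p[k] for k in ("pixels","depth","intrinsics","R","t")})
    i=p["pixels"][cr[0]:cr[1],cr[2]:cr[3]]; f=2.6 if c=="top" else 2
    i=cv2.resize(i,None,fx=f,fy=f,interpolation=cv2.INTER_CUBIC)[:494]; ims.append(i)
h=max(i.shape[0] for i in ims); im=np.hstack([np.pad(i,((0,h-i.shape[0]),(0,0),(0,0))) for i in ims]); im=cv2.resize(im,(800,int(h*800/im.shape[1]))); save("pre.png",np.clip(im*1.5,0,255).astype(np.uint8)); print(im.shape)
E
```

```text
clock 4.62 tcp [ 0.6243 -0.275   0.108 ] toolx yaw -85.08 tilt -1.0 offset [ 0.0002 -0.002   0.0017] yaw -0.08 F [-0.45 -0.35 -1.71] w 0.164
(421, 800, 3)
```

View pics/pre.png

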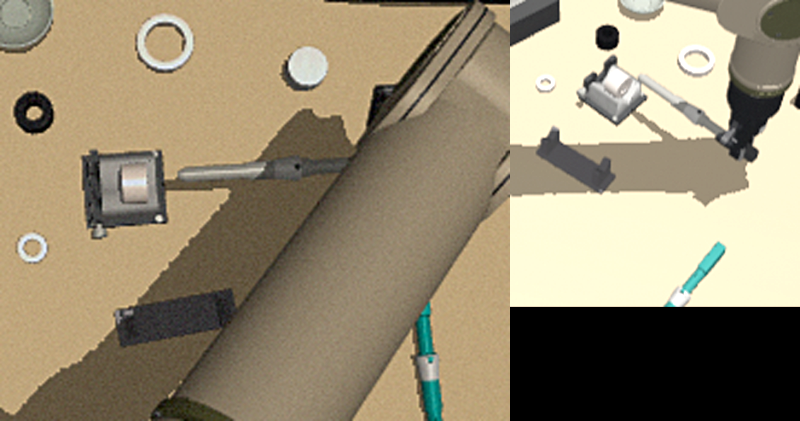

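The mandrel is held with its tip facing the bush: tip at (180,174) in the top half of the picture, bush at (132,183). Next I'm doing sub-pixel silhouettes for axis and angle.

```bash
cat > edges.py <<'E'
from h import *
def sat(p):
    i=cv2.GaussianBlur(p["pixels"].astype(np.float32),(3,3),.7); return (i[...,0]-i[...,2])/(i.sum(-1)+1), i.sum(-1)/3
def cross(v,th):  # subpixel crossings
    s=v-th; k=np.where(s[:-1]*s[1:]<0)[0]; return k+s[k]/(s[k]-s[k+1])
E
python3 - <<'E'
from edges import *
np.set_printoptions(precision=3,suppress=True,linewidth=200)
p=dict(np.load("top0.npz")); s,l=sat(p)
print("sat row 225",(s[225,300:352]*100).astype(int)); print("lum row 225",l[225,300:352].astype(int))
print("lum col 330",l[200:250,330].astype(int)); print("sat col 330",(s[200:250,330]*100).astype(int))
q=dict(np.load("top1.npz")); s1,l1=sat(q)
for c in (345,355): print(c,"lum",l1[205:232,c].astype(int),"sat",(s1[205:232,c]*100).astype(int))
E
```

```text
sat row 225 [14 13 13 13 13 13 14 14  3  0  0  1  0  0  0  2  2  2  2  2  3  2  2  2  3  5  5  5  5  5  5  5  5  5  5  5  4  3  3  2  2  2  0  1 11 14 13 13 14 14 14 13]
lum row 225 [ 95  96  97  98  97  98  89  57  42  41  41  38  33  35  36  50  69  74  74  73  74  76  73  53  50  83 111 115 115 115 115 114 113 114 114 112  99  86  84  84  65  45  38  43  68  91  97  97  95
  95  94  96]
lum col 330 [ 96  96  95  95  95  97  98  93  65  42  50  69  83  82  82  91 100 108 111 115 122 132 135 130 121 115 111 106 100  91  73  61  79  85  73  58  44  39  41  42  37  40  82  98  96  95  95  96  96
  96]
sat col 330 [13 13 14 14 14 13 13 13 11  5  1  2  2  3  6  6  5  5  5  5  3  0 -2  0  3  5  5  5  5  5  6  5  2  2  2  2  2  4  1  0  1 10 14 14 14 14 14 14 14 13]
345 lum [106 107 108 107 106 107 108 109 110 110 109 109 108 109 111 103  71  54  52  52  58  86  99 102 102  99  98] sat [13 14 13 14 14 14 14 13 13 13 13 14 13 13 13 14 14 14 14 13 14 14 14 13 13 13 13]
355 lum [107 107 107 107 107 107 107 107 108 102  84  82  97 117 103  83  68  59  55  53  62  96 109 108 107 107 106] sat [13 13 13 13 13 13 13 13 14 13  9  3  3  3  3  3  3  9 14 13 13 14 13 13 13 14 14]
```

```bash
python3 - <<'E'
from edges import *
np.set_printoptions(precision=4,suppress=True,linewidth=200)
def fitline(P):
    P=np.array(P); 
    for _ in range(3):
        c=P.mean(0); d=np.linalg.svd(P-c)[2][0]; e=np.abs((P-c)@np.array([-d[1],d[0]])); P=P[e<max(2.0*np.median(e),.0008)]
    return c,np.degrees(np.arctan2(d[1],d[0]))%180,np.median(e),len(P)
p=dict(np.load("top0.npz")); s,l=sat(p)
R=[];L=[];U=[]
for r in range(212,240):
    k=cross(s[r,300:352],.08)+300
    R.append(world(p,(k[-1],r),.012)[:2]); L.append(world(p,(k[0],r),.012)[:2])
for c in range(318,342):
    k=cross(s[200:250,c],.08)+200; U.append(world(p,(c,k[0]),.012)[:2])
print("cradle right",fitline(R),"left",fitline(L),"upper",fitline(U))
B=[];
for c in range(327,335):
    k=cross(s[208:238,c],.038)+208; k0,k1=k[k<218],k[k>226]
    a,b=world(p,(c,k0[0] if len(k0)==1 else k0[-1]),.05),world(p,(c,k1[-1]),.05); B.append(((a+b)/2)[:2]); print(c,k,np.linalg.norm(a-b))
print("bush axis",np.mean(B,0),fitline(B))
lr=[cross(s[r,322:342],.038)+322 for r in (216,217,218,227,228,229)]; print(lr)
q=dict(np.load("top1.npz")); s1,_=sat(q); M=[]; z=.108
for c in range(346,372):
    k=cross(s1[200:232,c],.08)+200; M.append(((world(q,(c,k[0]),z)+world(q,(c,k[-1]),z))/2)[:2])
print("mandrel pilot",fitline(M)); tip=[cross(s1[r,325:350],.08)+325 for r in range(214,222)]; print(tip)
o,pp,Rr,y=state(); print(pp,y)
E
```

```text
cradle right (array([ 0.6039, -0.0677]), np.float64(5.450817723014978), np.float64(0.00018405156054644858), 28) left (array([0.6023, 0.0187]), np.float64(5.410437859723771), np.float64(0.00018388297626527523), 28) upper (array([ 0.6442, -0.0329]), np.float64(95.81394510885927), np.float64(0.00012461875769487023), 24)
327 [209.8445 213.4485 220.1125 224.1495 231.8055] 0.043125543132254474
328 [209.7336 213.1424 220.0648 224.0371 231.888 ] 0.044040165193865305
329 [209.5157 213.0181 220.0617 223.9832 231.6108] 0.04368393660510569
330 [209.4973 212.9126 220.037  223.973  231.5068 236.7877] 0.056040752160306545
331 [209.7109 213.1309 219.9928 223.965  231.4072 236.9822] 0.055980192913895784
332 [209.5735 213.4644 219.8621 223.9612 231.0559] 0.04133208190899106
333 [208.9225 213.1303 219.7628 223.9447 231.0499 236.7095] 0.055344144296909814
334 [208.7772 212.9036 219.6122 223.9093 231.2361] 0.043075918010861566
bush axis [ 0.6038 -0.0355] (array([ 0.6038, -0.0355]), np.float64(83.25348819818127), np.float64(0.0029228857373183796), 8)
[array([323.8956, 335.5943]), array([323.8886, 335.7253]), array([323.5722, 335.7058]), array([324.412 , 336.6456]), array([324.7344, 336.6503]), array([324.6875, 336.5552])]Traceback (most recent call last):
  File "<stdin>", line 24, in <module>
IndexError: index 0 is out of bounds for axis 0 with size 0
```

```bash
cat >> edges.py <<'E'
def fitline(P):
    P=np.array(P)
    for _ in range(3):
        c=P.mean(0); d=np.linalg.svd(P-c)[2][0]; e=np.abs((P-c)@np.array([-d[1],d[0]])); P=P[e<max(2.0*np.median(e),.0008)]
    return c,np.degrees(np.arctan2(d[1],d[0]))%180,np.median(e),len(P)
def mand(q,z,c0,c1,r0,r1):
    s1,_=sat(q); M=[]
    for c in range(c0,c1):
        k=cross(s1[r0:r1,c],.08)+r0
        if len(k)==2: M.append(((world(q,(c,k[0]),z)+world(q,(c,k[-1]),z))/2)[:2])
    return fitline(M)
E
python3 - <<'E'
from edges import *
np.set_printoptions(precision=4,suppress=True,linewidth=200)
p=dict(np.load("top0.npz")); s,l=sat(p); B=[]
for c in (327,328,329,330,331,332,333,334):
    k=cross(s[211:235,c],.038)+211; B.append(((world(p,(c,k[0]),.05)+world(p,(c,k[-1]),.05))/2)[:2])
print("bush",fitline(B))
q=dict(np.load("top1.npz")); s1,_=sat(q)
f=mand(q,.108,345,372,205,226);print("pilot",f)
t=[cross(s1[r,328:350],.08)+328 for r in range(214,221)]; print(t)
o,pp,Rr,y=state(); print(pp,y, "axis x at tcp y", f[0][0]+(pp[1]-f[0][1])/np.tan(np.radians(f[1])))
E
```

```text
bush (array([ 0.6062, -0.0355]), np.float64(95.25174628016411), np.float64(0.0001336252721105849), 8)
pilot (array([ 0.6095, -0.1012]), np.float64(94.64363107215074), np.float64(7.924108116963541e-05), 22)
[array([342.7403]), array([342.7444]), array([342.8831]), array([343.1699]), array([343.2757]), array([343.351]), array([343.4749])]
[ 0.6248 -0.2742  0.1097] -85.03069938860662 axis x at tcp y 0.6235235212512437
```

```bash
python3 - <<'E'
from h import *
togo([.6306,-.275,.0523],-84.17)
E
```

```text
clock 4.72 tcp [ 0.6248 -0.2742  0.1097] toolx yaw -85.03 tilt -1.0 offset [0.0015 0.0574 0.0054] yaw -0.86 F [-0.25  0.04 -2.17] w 0.167
```

move_arm:
  increments:
    - {"offset": [0.0015,0.03,0.0054],"yaw": -0.86,"jaw": 255}
    - {"offset": [0.0015,0.0574,0.0054],"yaw": -0.86,"jaw": 255}
    - {"offset": [0.0015,0.0574,0.0054],"yaw": -0.86,"jaw": 255}
    - {"offset": [0.0015,0.0574,0.0054],"yaw": -0.86,"jaw": 255}
    - {"offset": [0.0015,0.0574,0.0054],"yaw": -0.86,"jaw": 255}
    - {"offset": [0.0015,0.0574,0.0054],"yaw": -0.86,"jaw": 255}

```text
clock: 5.22
position: [0.6314, -0.2754, 0.0548]
ee_rot: [-0.522, 0.472, -0.475, 0.527]
ft_force: [-0.4, -0.9, -2.0]
grip_width: 0.169
```

```bash
python3 - <<'E'
from edges import *
np.set_printoptions(precision=4,suppress=True,linewidth=200)
togo([.6306,-.275,.0523],-84.17)
for c in ("top","side"):
    q=manip.camera(c); np.savez(c+"2.npz",**{k:q[k] for k in ("pixels","depth","intrinsics","R","t")})
    w=cloud(q); m=(q["depth"]>0)&(np.abs(w[...,0]-.616)<.03)&(w[...,1]>-.14)&(w[...,1]<-.075)&(w[...,2]>.035)
    P=w[m]; print(c,m.sum()); 
    # ridge height profile
    for y in np.arange(-.14,-.07,.014):
        k=(P[:,1]>=y)&(P[:,1]<y+.014); 
        if k.sum()>5: print(round(y,3),"ztop",np.percentile(P[k,2],[50,80,95]), "n",k.sum())
    if c=="top":
        f=mand(q,.05,345,380,205,235); print("pilot",f,"x at bush y", f[0][0]+(-.0355-f[0][1])/np.tan(np.radians(f[1])))
        s1,_=sat(q); print([cross(s1[r,338:360],.08)+338 for r in range(216,226)])
        print("bush",end=" "); s=s1; B=[]
        for cc in range(327,335):
            k=cross(s[211:235,cc],.038)+211; B.append(((world(q,(cc,k[0]),.05)+world(q,(cc,k[-1]),.05))/2)[:2])
        print(fitline(B))
i=dict(np.load("side2.npz"))["pixels"][240:340,310:430]; save("side2.png",np.clip(cv2.resize(i,None,fx=5,fy=5,interpolation=cv2.INTER_CUBIC)*1.2,0,255).astype(np.uint8))
E
```

```text
clock 5.22 tcp [ 0.6314 -0.2754  0.0548] toolx yaw -84.17 tilt -1.0 offset [-0.0005  0.0025 -0.0008] yaw -0.0 F [-0.4  -0.87 -2.  ] w 0.169
top 169
-0.14 ztop [0.0569 0.0595 0.0615] n 41
-0.126 ztop [0.0573 0.0594 0.0605] n 35
-0.112 ztop [0.0574 0.0589 0.0625] n 42
-0.098 ztop [0.058  0.061  0.0623] n 36
-0.084 ztop [0.0551 0.0564 0.0577] n 15
pilot (array([ 0.6154, -0.1135]), np.float64(95.4568392458033), np.float64(0.00012549959262919967), 31) x at bush y 0.6079845944064527
[array([342.7722]), array([343.1003, 352.3156]), array([343.1955, 349.8928]), array([343.0688, 349.0913]), array([343.3444, 348.723 ]), array([343.4866, 348.7203]), array([343.4722, 349.5534]), array([343.5679]), array([343.5804]), array([343.6216])]
bush (array([ 0.6062, -0.0355]), np.float64(96.18712570477706), np.float64(0.0003521071104194684), 8)
side 108
-0.14 ztop [0.0545 0.058  0.0591] n 28
-0.126 ztop [0.0548 0.0567 0.0605] n 26
-0.112 ztop [0.0556 0.0573 0.0595] n 23
-0.098 ztop [0.0555 0.0574 0.0586] n 26
```

View pics/side2.png

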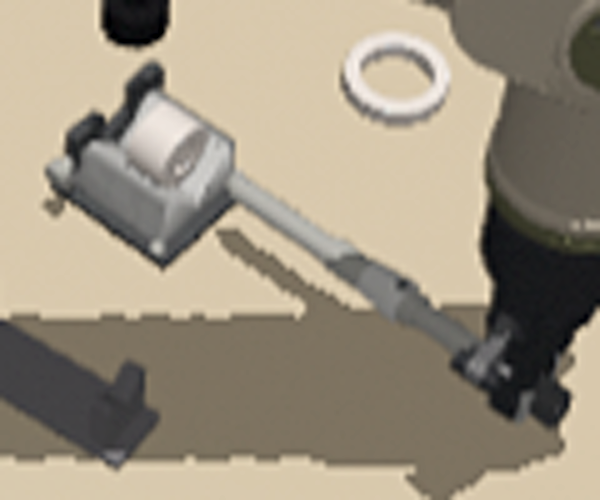

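```bash
cat >> edges.py <<'E'
def plane(p,c0,c1,line,band,bycol=True):
    """midline plane of pilot: line((u0,v0),(u1,v1)) approx; sample perpendicular profile"""
    s,_=sat(p); (u0,v0),(u1,v1)=line; d=np.array([u1-u0,v1-v0],float); L=np.hypot(*d); d/=L; n=np.array([-d[1],d[0]])
    t=np.arange(-band,band+.01,.25); A=[]
    for a in np.arange(0,L,.5):
        P=np.array([u0,v0])+a*d+t[:,None]*n
        v=cv2.remap(s,P[:,0].astype(np.float32)[None],P[:,1].astype(np.float32)[None],cv2.INTER_LINEAR)[0]
        k=cross(v,.08)
        if len(k)==2: A.append(np.array([u0,v0])+a*d+n*(-band+.25*k.mean()))
    A=np.array(A)
    for _ in range(3):
        c=A.mean(0); g=np.linalg.svd(A-c)[2][0]; e=np.abs((A-c)@np.array([-g[1],g[0]])); A=A[e<max(.2,2*np.median(e))]
    K,R,tt=p["intrinsics"],p["R"],p["t"]
    r=[R.T@np.linalg.inv(K)@np.array([*(c+h*g),1]) for h in (-20,20)]
    N=np.cross(*r); N/=np.linalg.norm(N); C=-R.T@tt
    return N,N@C,len(A),np.median(e)
def axis3(pt,ps):
    N1,d1,*_=pt; N2,d2,*_=ps; D=np.cross(N1,N2); D/=np.linalg.norm(D); D*=np.sign(D[1])
    return (lambda y: np.linalg.solve(np.array([N1,N2,[0,1,0]]),[d1,d2,y])), D
def px(p,X):
    c=p["R"]@np.array(X)+p["t"]; u=p["intrinsics"]@c; return u[:2]/u[2]
E
python3 - <<'E'
from edges import *
np.set_printoptions(precision=4,suppress=True,linewidth=200)
def run(n,A,B,z,so):
    t=dict(np.load(f"top{n}.npz")); s=dict(np.load(f"side{n}.npz"))
    a=plane(t,0,0,(px(t,[*A,z]),px(t,[*B,z])),6)
    b=plane(s,0,0,(px(s,[A[0]+so,A[1]+so,z]),px(s,[B[0]+so,B[1]+so,z])),6)
    f,D=axis3(a,b); print(n,a[2:],b[2:],"D",D,"pitch",np.degrees(np.arcsin(D[2])),"mid",f((A[1]+B[1])/2),"ends",f(A[1]),f(B[1]))
run(0,(.4535,-.015),(.4500,.002),.045,-.003)   # on rest, pilot
run(2,(.6180,-.140),(.6125,-.083),.0525,-.003)
E
```

```text
edges.py:28: RuntimeWarning: Mean of empty slice.
  c=A.mean(0); g=np.linalg.svd(A-c)[2][0]; e=np.abs((A-c)@np.array([-g[1],g[0]])); A=A[e<max(.2,2*np.median(e))]
  ret = ret.dtype.type(ret / rcount)
Traceback (most recent call last):
  File "edges.py", line 28, in plane
    c=A.mean(0); g=np.linalg.svd(A-c)[2][0]; e=np.abs((A-c)@np.array([-g[1],g[0]])); A=A[e<max(.2,2*np.median(e))]
                   ~~~~~~~~~~~~~^^^^^
numpy.linalg.LinAlgError: 1-dimensional array given. Array must be at least two-dimensional
```

```bash
python3 - <<'E'
from edges import *
np.set_printoptions(precision=4,suppress=True,linewidth=200)
def run(n,A,B,z,so,bands=(6,6)):
    t=dict(np.load(f"top{n}.npz")); s=dict(np.load(f"side{n}.npz"))
    try:
        a=plane(t,0,0,(px(t,[*A,z]),px(t,[*B,z])),bands[0])
        b=plane(s,0,0,(px(s,[A[0]+so,A[1]+so,z]),px(s,[B[0]+so,B[1]+so,z])),bands[1])
        f,D=axis3(a,b); print(n,a[2:],b[2:],"D",D,"pitch",np.degrees(np.arcsin(D[2])),"mid",f((A[1]+B[1])/2),"ends",f(A[1]),f(B[1]))
    except Exception as e: print(n,"fail",e)
run(1,(.6125,-.140),(.608,-.083),.1075,-.003)
run(2,(.6180,-.140),(.6125,-.083),.0525,-.003)
run(2,(.6180,-.140),(.6125,-.083),.0525,-.003,(6,4.5))
for ph in (-.03,-.015): run(0,(.4535,ph),(.4490,.005),.045,-.003,(5,4))
E
```

```text
1 fail 1-dimensional array given. Array must be at least two-dimensional
2 fail 1-dimensional array given. Array must be at least two-dimensional
2 fail 1-dimensional array given. Array must be at least two-dimensional
0 fail 1-dimensional array given. Array must be at least two-dimensional
0 fail 1-dimensional array given. Array must be at least two-dimensionaledges.py:28: RuntimeWarning: Mean of empty slice.
  c=A.mean(0); g=np.linalg.svd(A-c)[2][0]; e=np.abs((A-c)@np.array([-g[1],g[0]])); A=A[e<max(.2,2*np.median(e))]
  ret = ret.dtype.type(ret / rcount)
```

```bash
python3 - <<'E'
from edges import *
np.set_printoptions(precision=3,suppress=True,linewidth=200)
for n,X in (("top2",[.615,-.11,.0525]),("side2",[.612,-.113,.0525])):
    p=dict(np.load(n+".npz")); s,_=sat(p); u=px(p,X); r,c=int(u[1]),int(u[0]); print(n,u); print((s[r-8:r+9,c]*100).astype(int), s.dtype)
E
```

```text
top2 [362.591 218.988]
[14 14 14 13 14 13  8  3  3  3  3  4  7 12 14 14 14] float32
side2 [364.507 282.489]
[7 7 7 7 5 3 1 1 1 1 2 5 7 7 7 7 7] float32
```

Side-camera saturation is about 7%, so the threshold has to be adapted.

```bash
sed -i 's/k=cross(v,.08)$/k=cross(v,th)/; s/def plane(p,c0,c1,line,band,bycol=True):/def plane(p,c0,th,line,band):/' edges.py; python3 - <<'E'
from edges import *
np.set_printoptions(precision=4,suppress=True,linewidth=200)
def run(n,A,B,z,so,bands=(6,6)):
    t=dict(np.load(f"top{n}.npz")); s=dict(np.load(f"side{n}.npz"))
    try:
        a=plane(t,0,.085,(px(t,[*A,z]),px(t,[*B,z])),bands[0])
        b=plane(s,0,.043,(px(s,[A[0]+so,A[1]+so,z]),px(s,[B[0]+so,B[1]+so,z])),bands[1])
        f,D=axis3(a,b); print(n,a[2:],b[2:],"D",D,"pitch",np.degrees(np.arcsin(D[2])),"mid",f((A[1]+B[1])/2),"ends",f(A[1]),f(B[1]))
    except Exception as e: print(n,"fail",e)
run(1,(.6125,-.140),(.608,-.083),.1075,-.003)
run(2,(.6180,-.140),(.6125,-.083),.0525,-.003)
for ph in (-.03,-.010): run(0,(.4535,ph),(.4490,.005),.045,-.003,(5,5))
E
```

```text
1 (52, np.float64(0.030691882176772378)) (33, np.float64(0.013954031616054066)) D [-0.0831  0.9965  0.011 ] pitch 0.6302887735705615 mid [ 0.6107 -0.1115  0.1044] ends [ 0.6131 -0.14    0.1041] [ 0.6084 -0.083   0.1047]
2 (50, np.float64(0.06284511591992989)) (37, np.float64(0.017558654686551694)) D [-0.0914  0.9958 -0.0067] pitch -0.3820978399024689 mid [ 0.6153 -0.1115  0.0494] ends [ 0.6179 -0.14    0.0496] [ 0.6127 -0.083   0.0493]
0 (21, np.float64(0.08158631652875191)) (21, np.float64(0.02185155858261617)) D [-0.1976  0.9802  0.0103] pitch 0.592654012208284 mid [ 0.4522 -0.0125  0.0415] ends [ 0.4557 -0.03    0.0413] [0.4486 0.005  0.0417]
0 (14, np.float64(0.06554172399620595)) (11, np.float64(0.014168828431551145)) D [-0.2272  0.9725  0.0508] pitch 2.9091223015937424 mid [ 0.4501 -0.0025  0.0416] ends [ 0.4519 -0.01    0.0412] [0.4484 0.005  0.042 ]
```

move_arm:
  increments:
    - {"offset": [0,0.0028,-0.0014],"yaw": 0,"jaw": 255}
    - {"offset": [0,0.0028,-0.0014],"yaw": 0,"jaw": 255}
    - {"offset": [0,0.0028,-0.0014],"yaw": 0,"jaw": 255}
    - {"offset": [-0.006,0.0028,-0.0014],"yaw": 0,"jaw": 255}
    - {"offset": [-0.012,0.0028,-0.0014],"yaw": 0,"jaw": 255}
    - {"offset": [-0.018,0.0028,-0.0014],"yaw": 0,"jaw": 255}
    - {"offset": [-0.024,0.0028,-0.0014],"yaw": 0,"jaw": 255}
    - {"offset": [-0.03,0.0028,-0.0014],"yaw": 0,"jaw": 255}
    - {"offset": [-0.034,0.0028,-0.0014],"yaw": 0,"jaw": 255}
    - {"offset": [-0.034,0.0028,-0.0014],"yaw": 0,"jaw": 255}

```text
clock: 6.15
position: [0.6267, -0.24, 0.0514]
ee_rot: [-0.523, 0.472, -0.475, 0.528]
ft_force: [0.2, 0.1, -2.5]
grip_width: 0.163
```

```bash
python3 - <<'E'
from h import *
# line: passes (.6300,-.2754) dir 95.5
o,p,R,y=state(); t=np.radians(95.5); d=np.array([np.cos(t),np.sin(t)]); s=(p[:2]-[.6300,-.2754])@d
togo([*(np.array([.63,-.2754])+d*s),.052],-84.17); print("s",s)
E
```

```text
clock 6.15 tcp [ 0.6267 -0.24    0.0514] toolx yaw -84.08 tilt -1.0 offset [-0.     -0.0006 -0.0001] yaw 0.09 F [ 0.2   0.09 -2.55] w 0.163
s 0.035560230636579385
```

move_arm:
  increments:
    - {"offset": [-0.008,-0.0003,0],"yaw": 0.1,"jaw": 255}
    - {"offset": [-0.016,-0.0005,0.0001],"yaw": 0.1,"jaw": 255}
    - {"offset": [-0.024,-0.0005,0.0002],"yaw": 0.1,"jaw": 255}
    - {"offset": [-0.032,-0.0005,0.0003],"yaw": 0.1,"jaw": 255}
    - {"offset": [-0.04,-0.0005,0.0003],"yaw": 0.1,"jaw": 255}
    - {"offset": [-0.048,-0.0005,0.0004],"yaw": 0.1,"jaw": 255}
    - {"offset": [-0.05,-0.0005,0.0004],"yaw": 0.1,"jaw": 255}
    - {"offset": [-0.05,-0.0005,0.0004],"yaw": 0.1,"jaw": 255}

```text
clock: 6.82
position: [0.6222, -0.189, 0.052]
ee_rot: [-0.522, 0.473, -0.475, 0.528]
ft_force: [0.0, -0.6, -2.2]
grip_width: 0.171
```

```bash
cat > st.py <<'E'
from edges import *
import sys
np.set_printoptions(precision=4,suppress=True,linewidth=200)
o,p,R,y=state(); t=np.radians(95.5); d=np.array([np.cos(t),np.sin(t)]); s=(p[:2]-[.6300,-.2754])@d
togo([*(np.array([.63,-.2754])+d*s),.052],-84.17); F=np.array(o["ft_force"]); print("s",s,"F axial",F[:2]@d,"lat",F[0],"z",F[2])
if len(sys.argv)>1:
    q=manip.camera("top"); sa,_=sat(q); np.savez("topc.npz",**{k:q[k] for k in ("pixels","depth","intrinsics","R","t")})
    for r in (217,218,227,228): 
        k=cross(sa[r,310:345],.038)+310; print(r,k,[round(world(q,(c,r),.05)[1],4) for c in k])
E
python3 st.py 1
```

```text
clock 6.82 tcp [ 0.6222 -0.189   0.052 ] toolx yaw -84.1 tilt -1.0 offset [-0.     -0.     -0.0005] yaw 0.07 F [ 0.02 -0.58 -2.22] w 0.171
s 0.08674477109572822 F axial -0.5826301563587781 lat 0.023655938513364727 z -2.2160410011737803
217 [323.4551 335.6454 342.6393] [np.float64(-0.0188), np.float64(-0.0473), np.float64(-0.0636)]
218 [313.5542 314.5563 323.9733 335.7879 343.5225] [np.float64(0.0043), np.float64(0.0019), np.float64(-0.0201), np.float64(-0.0476), np.float64(-0.0657)]
227 [324.8209 336.3643 343.4192] [np.float64(-0.0224), np.float64(-0.0493), np.float64(-0.0657)]
228 [324.8616 336.3238 343.5008] [np.float64(-0.0226), np.float64(-0.0493), np.float64(-0.066)]
```

move_arm:
  increments:
    - {"offset": [-0.003,0,-0.0003],"yaw": 0.07,"jaw": 255}
    - {"offset": [-0.006,0,-0.0003],"yaw": 0.07,"jaw": 255}
    - {"offset": [-0.009,0,-0.0003],"yaw": 0.07,"jaw": 255}
    - {"offset": [-0.012,0,-0.0002],"yaw": 0.07,"jaw": 255}
    - {"offset": [-0.015,0,-0.0002],"yaw": 0.07,"jaw": 255}
    - {"offset": [-0.015,0,-0.0002],"yaw": 0.07,"jaw": 255}

```text
clock: 7.37
position: [0.6205, -0.174, 0.052]
ee_rot: [-0.522, 0.473, -0.475, 0.527]
ft_force: [0.6, -0.9, -2.8]
grip_width: 0.165
```

```bash
python3 st.py 1
```

```text
clock 7.37 tcp [ 0.6205 -0.174   0.052 ] toolx yaw -84.17 tilt -1.0 offset [-0.      0.     -0.0002] yaw 0.0 F [ 0.62 -0.94 -2.81] w 0.165
s 0.10183525843560537 F axial -0.9923658380834615 lat 0.622414114411736 z -2.811686852586409
217 [323.5984 335.9774 342.5754] [np.float64(-0.0191), np.float64(-0.048), np.float64(-0.0634)]
218 [323.8064 336.6033 339.5209 341.9912 343.2185] [np.float64(-0.0197), np.float64(-0.0495), np.float64(-0.0563), np.float64(-0.0621), np.float64(-0.065)]
227 [315.9963 316.0189 324.4254 336.3946 343.4043] [np.float64(-0.0019), np.float64(-0.0019), np.float64(-0.0215), np.float64(-0.0494), np.float64(-0.0657)]
228 [324.6846 336.3928 343.6878] [np.float64(-0.0222), np.float64(-0.0494), np.float64(-0.0664)]
```

move_arm:
  increments:
    - {"offset": [-0.003,0,0],"yaw": 0,"jaw": 255}
    - {"offset": [-0.006,0,0],"yaw": 0,"jaw": 255}
    - {"offset": [-0.009,0,0],"yaw": 0,"jaw": 255}
    - {"offset": [-0.012,0,0],"yaw": 0,"jaw": 255}
    - {"offset": [-0.015,0,0],"yaw": 0,"jaw": 255}
    - {"offset": [-0.018,0,0],"yaw": 0,"jaw": 255}
    - {"offset": [-0.018,0,0],"yaw": 0,"jaw": 255}

```text
clock: 8.0
position: [0.6187, -0.1556, 0.0521]
ee_rot: [-0.522, 0.473, -0.475, 0.528]
ft_force: [0.2, 0.0, -1.6]
grip_width: 0.165
```

```bash
python3 st.py 1
```

```text
clock 8.0 tcp [ 0.6187 -0.1556  0.0521] toolx yaw -84.13 tilt -1.0 offset [-0.      0.0001 -0.0003] yaw 0.04 F [ 0.15  0.01 -1.61] w 0.165
s 0.1203726449493289 F axial -0.002582356716198813 lat 0.1527132882326132 z -1.6097483084857132
217 [323.7663 335.9311 342.9365 343.3784] [np.float64(-0.0195), np.float64(-0.0479), np.float64(-0.0643), np.float64(-0.0653)]
218 [310.7432 312.0903 314.3003 323.4918 336.4506] [np.float64(0.0108), np.float64(0.0077), np.float64(0.0025), np.float64(-0.0189), np.float64(-0.0492)]
227 [324.3168 336.3524 343.4148] [np.float64(-0.0213), np.float64(-0.0493), np.float64(-0.0657)]
228 [324.5646 336.555  343.5477] [np.float64(-0.0219), np.float64(-0.0498), np.float64(-0.0661)]
```

move_arm:
  increments:
    - {"offset": [-0.0015,0,0],"yaw": 0,"jaw": 255}
    - {"offset": [-0.003,0,0],"yaw": 0,"jaw": 255}
    - {"offset": [-0.0045,0,0],"yaw": 0,"jaw": 255}
    - {"offset": [-0.006,0,0],"yaw": 0,"jaw": 255}
    - {"offset": [-0.0075,0,0],"yaw": 0,"jaw": 255}
    - {"offset": [-0.009,0,0],"yaw": 0,"jaw": 255}
    - {"offset": [-0.009,0,0],"yaw": 0,"jaw": 255}

```text
clock: 8.63
position: [0.6177, -0.1467, 0.0521]
ee_rot: [-0.522, 0.473, -0.475, 0.528]
ft_force: [-0.4, 0.5, -1.8]
grip_width: 0.162
```

```bash
python3 st.py 1
```

```text
clock 8.63 tcp [ 0.6177 -0.1467  0.0521] toolx yaw -84.12 tilt -1.0 offset [-0.      0.0001 -0.0001] yaw 0.05 F [-0.44  0.55 -1.8 ] w 0.162
s 0.129259674726367 F axial 0.5846633697884204 lat -0.435347988717842 z -1.8027384859392241
217 [323.695  335.9732 338.855  339.2264] [np.float64(-0.0194), np.float64(-0.048), np.float64(-0.0548), np.float64(-0.0556)]
218 [323.6623 336.4427 338.1261 339.6921] [np.float64(-0.0193), np.float64(-0.0492), np.float64(-0.0531), np.float64(-0.0567)]
227 [310.2972 311.8802 318.9491 319.1484 324.4519 336.4665 343.5183] [np.float64(0.0114), np.float64(0.0077), np.float64(-0.0087), np.float64(-0.0092), np.float64(-0.0216), np.float64(-0.0496), np.float64(-0.066)]
228 [324.68   336.5335 340.4163 341.1183 343.5312] [np.float64(-0.0221), np.float64(-0.0497), np.float64(-0.0588), np.float64(-0.0604), np.float64(-0.066)]
```

move_arm:
  increments:
    - {"offset": [-0.001,0,0],"yaw": 0,"jaw": 255}
    - {"offset": [-0.002,0,0],"yaw": 0,"jaw": 255}
    - {"offset": [-0.003,0,0],"yaw": 0,"jaw": 255}
    - {"offset": [-0.004,0,0],"yaw": 0,"jaw": 255}
    - {"offset": [-0.005,0,0],"yaw": 0,"jaw": 255}
    - {"offset": [-0.006,0,0],"yaw": 0,"jaw": 255}
    - {"offset": [-0.007,0,0],"yaw": 0,"jaw": 255}
    - {"offset": [-0.008,0,0],"yaw": 0,"jaw": 255}

```text
clock: 9.35
position: [0.6169, -0.1388, 0.0522]
ee_rot: [-0.522, 0.473, -0.475, 0.528]
ft_force: [-1.3, -2.3, -1.0]
grip_width: 0.164
```

```bash
python3 st.py 1
```

```text
clock 9.35 tcp [ 0.6169 -0.1388  0.0522] toolx yaw -84.13 tilt -1.0 offset [ 0.      0.0002 -0.    ] yaw 0.04 F [-1.33 -2.29 -0.99] w 0.164
s 0.13720391086445746 F axial -2.150376736111395 lat -1.3297604869357222 z -0.9935537500219949
217 [320.5901 332.8632 333.493  334.2185 342.566 ] [np.float64(-0.0121), np.float64(-0.0408), np.float64(-0.0422), np.float64(-0.0439), np.float64(-0.0634)]
218 [311.536  313.1903 321.0284 333.6866 343.7524] [np.float64(0.009), np.float64(0.0051), np.float64(-0.0132), np.float64(-0.0427), np.float64(-0.0662)]
227 [311.7389 312.1209 321.819  334.0252 342.4211] [np.float64(0.008), np.float64(0.0072), np.float64(-0.0154), np.float64(-0.0439), np.float64(-0.0634)]
228 [321.4214 333.8846 342.7254] [np.float64(-0.0146), np.float64(-0.0436), np.float64(-0.0642)]
```

move_arm:
  increments:
    - {"offset": [-0.0015,0,0],"yaw": 0,"jaw": 255}
    - {"offset": [-0.0025,0,0],"yaw": 0,"jaw": 255}
    - {"offset": [-0.0035,0,0],"yaw": 0,"jaw": 255}
    - {"offset": [-0.0045,0,0],"yaw": 0,"jaw": 255}
    - {"offset": [-0.0055,0,0],"yaw": 0,"jaw": 255}
    - {"offset": [-0.0065,0,0],"yaw": 0,"jaw": 255}
    - {"offset": [-0.0075,0,0],"yaw": 0,"jaw": 255}
    - {"offset": [-0.0085,0,0],"yaw": 0,"jaw": 255}

```text
clock: 10.07
position: [0.6161, -0.13, 0.0522]
ee_rot: [-0.522, 0.473, -0.475, 0.528]
ft_force: [0.8, -2.4, -0.9]
grip_width: 0.166
```

```bash
python3 st.py 1; python3 - <<'E'
from edges import *
q=dict(np.load("topc.npz")); _,l=sat(q); 
for r in (212,230): print(r,l[r,306:345].astype(int))
E
```

```text
clock 10.07 tcp [ 0.6161 -0.13    0.0522] toolx yaw -84.12 tilt -1.0 offset [ 0.      0.0002 -0.0001] yaw 0.05 F [ 0.75 -2.44 -0.95] w 0.166
s 0.14607810086210904 F axial -2.501120846552302 lat 0.7534183580777806 z -0.9450069329145578
217 [316.8059 328.7734 335.6967 336.427  342.6445] [np.float64(-0.0033), np.float64(-0.0312), np.float64(-0.0474), np.float64(-0.0491), np.float64(-0.0636)]
218 [316.8713 329.2218 342.6336] [np.float64(-0.0035), np.float64(-0.0323), np.float64(-0.0636)]
227 [316.9846 329.5758 338.7769] [np.float64(-0.0042), np.float64(-0.0335), np.float64(-0.0549)]
228 [317.3027 329.5162 338.2883] [np.float64(-0.005), np.float64(-0.0334), np.float64(-0.0538)]
212 [92 57 41 42 45 43 39 37 43 65 74 75 76 77 79 79 82 84 84 86 85 85 85 87
 90 92 94 86 64 53 53 56 56 45 22 16 19 36 51]
230 [94 88 58 42 40 40 36 28 15 28 70 63 58 83 93 92 90 84 65 55 55 56 56 56
 54 52 52 51 51 54 54 49 42 43 45 48 51 55 56]
```

move_arm:
  increments:
    - {"offset": [-0.0005,0,0],"yaw": 0,"jaw": 255}
    - {"offset": [-0.001,0,0],"yaw": 0,"jaw": 255}
    - {"offset": [-0.0015,0,0],"yaw": 0,"jaw": 255}
    - {"offset": [-0.002,0,0],"yaw": 0,"jaw": 255}
    - {"offset": [-0.0025,0,0],"yaw": 0,"jaw": 255}

```text
clock: 10.53
position: [0.6158, -0.1272, 0.0522]
ee_rot: [-0.522, 0.473, -0.475, 0.528]
ft_force: [0.3, -1.3, -2.0]
grip_width: 0.164
```

```bash
python3 st.py
```

```text
clock 10.53 tcp [ 0.6158 -0.1272  0.0522] toolx yaw -84.1 tilt -1.0 offset [-0.      0.0002 -0.0001] yaw 0.07 F [ 0.25 -1.26 -1.98] w 0.164
s 0.14890314389363501 F axial -1.2808819008700632 lat 0.2549470373326975 z -1.9777612707496781
```

move_arm:
  increments:
    - {"offset": [-0.0005,0,0],"yaw": 0,"jaw": 255}
    - {"offset": [-0.001,0,0],"yaw": 0,"jaw": 255}
    - {"offset": [-0.0015,0,0],"yaw": 0,"jaw": 255}
    - {"offset": [-0.0015,0,0],"yaw": 0,"jaw": 255}

```text
clock: 10.87
position: [0.6157, -0.1256, 0.0522]
ee_rot: [-0.522, 0.473, -0.475, 0.528]
ft_force: [0.1, -2.1, -2.5]
grip_width: 0.164
```

move_arm:
  increments:
    - {"offset": [-0.0005,0,0],"yaw": 0,"jaw": 255}
    - {"offset": [-0.001,0,0],"yaw": 0,"jaw": 255}
    - {"offset": [-0.001,0,0],"yaw": 0,"jaw": 255}

```text
clock: 11.12
position: [0.6156, -0.1243, 0.0521]
ee_rot: [-0.522, 0.473, -0.474, 0.528]
ft_force: [0.3, -1.6, -1.7]
grip_width: 0.167
```

move_arm:
  increments:
    - {"offset": [-0.0005,0,0],"yaw": 0,"jaw": 255}
    - {"offset": [-0.001,0,0],"yaw": 0,"jaw": 255}
    - {"offset": [-0.001,0,0],"yaw": 0,"jaw": 255}

```text
clock: 11.37
position: [0.6155, -0.1232, 0.0521]
ee_rot: [-0.522, 0.473, -0.474, 0.528]
ft_force: [-0.3, -1.7, -1.1]
grip_width: 0.168
```

move_arm:
  increments:
    - {"offset": [-0.0005,0,0],"yaw": 0,"jaw": 255}
    - {"offset": [-0.001,0,0],"yaw": 0,"jaw": 255}
    - {"offset": [-0.001,0,0],"yaw": 0,"jaw": 255}

```text
clock: 11.62
position: [0.6154, -0.1227, 0.0522]
ee_rot: [-0.522, 0.473, -0.475, 0.528]
ft_force: [0.1, -3.7, -1.6]
grip_width: 0.168
```

```bash
python3 st.py 1
```

```text
clock 11.62 tcp [ 0.6154 -0.1227  0.0522] toolx yaw -84.1 tilt -1.0 offset [-0.      0.0002 -0.0001] yaw 0.07 F [ 0.07 -3.66 -1.63] w 0.168
s 0.15337701135871995 F axial -3.6468924127291795 lat 0.07366764314117219 z -1.630914755615752
217 [313.9346 325.7257 339.7978] [np.float64(0.0034), np.float64(-0.0241), np.float64(-0.057)]
218 [310.3901 326.1254 339.3768] [np.float64(0.0116), np.float64(-0.0251), np.float64(-0.056)]
227 [312.1873 313.52   314.7852 326.5247 332.9334 333.3892 334.2484] [np.float64(0.007), np.float64(0.0039), np.float64(0.001), np.float64(-0.0264), np.float64(-0.0413), np.float64(-0.0424), np.float64(-0.0444)]
228 [311.8887 312.1017 314.7326 326.8559 334.4608] [np.float64(0.0077), np.float64(0.0072), np.float64(0.001), np.float64(-0.0272), np.float64(-0.0449)]
```

move_arm:
  increments:
    - {"offset": [-0.0005,0,0],"yaw": 0,"jaw": 255}
    - {"offset": [-0.001,0,0],"yaw": 0,"jaw": 255}
    - {"offset": [-0.0015,0,0],"yaw": 0,"jaw": 255}
    - {"offset": [-0.0015,0,0],"yaw": 0,"jaw": 255}

```text
clock: 12.0
position: [0.6152, -0.1224, 0.0524]
ee_rot: [-0.523, 0.472, -0.475, 0.527]
ft_force: [0.8, -6.9, -2.6]
grip_width: 0.164
```

```bash
python3 st.py
```

```text
clock 12.0 tcp [ 0.6152 -0.1224  0.0524] toolx yaw -84.16 tilt -1.0 offset [0.     0.0004 0.0001] yaw 0.01 F [ 0.81 -6.91 -2.56] w 0.164
s 0.15370311622368746 F axial -6.951498229478071 lat 0.8094787557374343 z -2.564268107009312
```

move_arm:
  increments:
    - {"offset": [-0.0015,0,0],"yaw": 0,"jaw": 255}
    - {"offset": [-0.0018,0,0],"yaw": 0,"jaw": 255}
    - {"offset": [-0.0022,0,0],"yaw": 0,"jaw": 255}
    - {"offset": [-0.0022,0,0],"yaw": 0,"jaw": 255}
    - {"offset": [-0.0022,0,0],"yaw": 0,"jaw": 255}

```text
clock: 12.42
position: [0.615, -0.1222, 0.0527]
ee_rot: [-0.523, 0.472, -0.477, 0.526]
ft_force: [0.9, -8.8, -2.5]
grip_width: 0.171
```

```bash
python3 st.py
```

```text
clock 12.42 tcp [ 0.615  -0.1222  0.0527] toolx yaw -84.24 tilt -1.0 offset [-0.      0.0007  0.0002] yaw -0.07 F [ 0.86 -8.76 -2.49] w 0.171
s 0.15391096670892412 F axial -8.803358075730666 lat 0.864124401644722 z -2.4904368012707945
```

move_arm:
  increments:
    - {"offset": [-0.0024,0.0004,0],"yaw": 0,"jaw": 255}
    - {"offset": [-0.0028,0.0004,0],"yaw": 0,"jaw": 255}
    - {"offset": [-0.0031,0.0004,0],"yaw": 0,"jaw": 255}
    - {"offset": [-0.0031,0.0004,0],"yaw": 0,"jaw": 255}
    - {"offset": [-0.0031,0.0004,0],"yaw": 0,"jaw": 255}

```text
clock: 12.83
position: [0.6148, -0.1221, 0.0529]
ee_rot: [-0.523, 0.471, -0.478, 0.525]
ft_force: [1.7, -11.3, -1.0]
grip_width: 0.168
```

```bash
python3 st.py
```

```text
clock 12.83 tcp [ 0.6148 -0.1221  0.0529] toolx yaw -84.37 tilt -0.9999 offset [-0.      0.0009  0.0004] yaw -0.2 F [  1.66 -11.33  -1.02] w 0.168
s 0.15406668358528677 F axial -11.432597028465954 lat 1.6597437056899818 z -1.0215767236000368
```

move_arm:
  increments:
    - {"offset": [-0.0034,0.0007,0],"yaw": 0,"jaw": 255}
    - {"offset": [-0.0038,0.0007,0],"yaw": 0,"jaw": 255}
    - {"offset": [-0.0042,0.0007,0],"yaw": 0,"jaw": 255}
    - {"offset": [-0.0042,0.0007,0],"yaw": 0,"jaw": 255}
    - {"offset": [-0.0042,0.0007,0],"yaw": 0,"jaw": 255}

```text
clock: 13.25
position: [0.6145, -0.1219, 0.053]
ee_rot: [-0.523, 0.471, -0.481, 0.524]
ft_force: [1.8, -14.0, 0.1]
grip_width: 0.165
```

```bash
python3 st.py 1
```

```text
clock 13.25 tcp [ 0.6145 -0.1219  0.053 ] toolx yaw -84.55 tilt -0.9999 offset [-0.      0.0011  0.0007] yaw -0.38 F [  1.79 -13.98   0.06] w 0.165
s 0.15429741526328147 F axial -14.085183829481098 lat 1.7920028068558511 z 0.06215296692189409
217 [313.9449 326.1839 338.1023] [np.float64(0.0034), np.float64(-0.0252), np.float64(-0.053)]
218 [314.4513 326.674  337.1673] [np.float64(0.0022), np.float64(-0.0264), np.float64(-0.0509)]
227 [311.7925 314.2519 326.7372 332.8025] [np.float64(0.0079), np.float64(0.0022), np.float64(-0.0269), np.float64(-0.041)]
228 [314.6515 326.7773 332.4381] [np.float64(0.0012), np.float64(-0.027), np.float64(-0.0402)]
```

move_arm:
  increments:
    - {"offset": [-0.0043,0.0009,0.0005],"yaw": -0.3,"jaw": 255}
    - {"offset": [-0.0047,0.0009,0.0005],"yaw": -0.3,"jaw": 255}
    - {"offset": [-0.0047,0.0009,0.0005],"yaw": -0.3,"jaw": 255}
    - {"offset": [-0.0047,0.0009,0.0005],"yaw": -0.3,"jaw": 255}

```text
clock: 13.63
position: [0.6148, -0.1217, 0.0532]
ee_rot: [0.524, -0.468, 0.482, -0.523]
ft_force: [1.1, -15.2, 1.3]
grip_width: 0.164
```

```bash
python3 st.py
```

```text
clock 13.63 tcp [ 0.6148 -0.1217  0.0532] toolx yaw -84.46 tilt -0.9998 offset [-0.      0.0012  0.0004] yaw -0.29 F [  1.11 -15.2    1.35] w 0.164
s 0.1544084094038436 F axial -15.23510175978733 lat 1.1141922222796838 z 1.3455583228355086
```

move_arm:
  increments:
    - {"offset": [0,0,0],"yaw": 0,"jaw": 255}
    - {"offset": [0.0003,0,0],"yaw": 0,"jaw": 255}
    - {"offset": [0.0003,0,0],"yaw": 0,"jaw": 255}
    - {"offset": [0.0003,-0.003,0],"yaw": 0,"jaw": 255}
    - {"offset": [0.0003,-0.008,0],"yaw": 0,"jaw": 255}
    - {"offset": [0.0003,-0.013,0],"yaw": 0,"jaw": 255}
    - {"offset": [0.0003,-0.018,0],"yaw": 0,"jaw": 255}
    - {"offset": [0.0003,-0.02,0],"yaw": 0,"jaw": 255}

```text
clock: 14.3
position: [0.6147, -0.1214, 0.0741]
ee_rot: [0.524, -0.468, 0.482, -0.524]
ft_force: [-0.0, -2.3, -5.3]
grip_width: 0.165
```

```bash
python3 st.py; python3 -c "
from h import *
print(np.round(state()[2],4))"
```

```text
clock 14.3 tcp [ 0.6147 -0.1214  0.0741] toolx yaw -84.43 tilt -0.9998 offset [-0.0003  0.0221  0.0002] yaw -0.26 F [-0.   -2.26 -5.3 ] w 0.165
s 0.15476461835631333 F axial -2.2472433076248155 lat -0.00424832738217526 z -5.299607614350624
[[ 0.0971  0.0144  0.9952]
 [-0.9952 -0.0134  0.0973]
 [ 0.0148 -0.9998  0.013 ]]
```

move_arm:
  increments:
    - {"offset": [0,-0.02,0],"yaw": 0,"jaw": 255}
    - {"offset": [0,-0.045,0],"yaw": 0,"jaw": 255}
    - {"offset": [-0.015,-0.07,0],"yaw": 1.2,"jaw": 255}
    - {"offset": [-0.04,-0.09,-0.001],"yaw": 2.4,"jaw": 255}
    - {"offset": [-0.065,-0.094,-0.001],"yaw": 3.6,"jaw": 255}
    - {"offset": [-0.09,-0.094,-0.002],"yaw": 4.8,"jaw": 255}
    - {"offset": [-0.115,-0.094,-0.002],"yaw": 6,"jaw": 255}
    - {"offset": [-0.14,-0.094,-0.003],"yaw": 7.2,"jaw": 255}
    - {"offset": [-0.165,-0.094,-0.003],"yaw": 8.4,"jaw": 255}
    - {"offset": [-0.19,-0.094,-0.003],"yaw": 9.6,"jaw": 255}

```text
clock: 15.13
position: [0.5913, 0.0711, 0.1656]
ee_rot: [0.481, -0.511, 0.524, -0.483]
ft_force: [0.9, 0.2, -3.0]
grip_width: 0.167
```

```bash
python3 - <<'E'
from edges import *
np.set_printoptions(precision=4,suppress=True,linewidth=200)
togo([.580,.173,.165],-96.3)
p=dict(np.load("top0.npz")); s,l=sat(p)
R=[];D=[];U=[]
for r in range(205,262):
    k=cross(s[r,225:260],.08)+225
    if len(k): R.append(world(p,(k[-1],r),.06)[:2])
for c in range(150,235):
    k=cross(s[225:280,c],.08)+225
    if len(k): D.append(world(p,(c,k[-1]),.06)[:2])
for c in range(165,240):
    k=cross(s[175:215,c],.08)+175
    if len(k): U.append(world(p,(c,k[0]),.06)[:2])
for n,P in (("right",R),("down",D),("up",U)): print(n,fitline(P))
E
```

```text
clock 15.13 tcp [0.5913 0.0711 0.1656] toolx yaw -94.02 tilt -0.9998 offset [-0.1008 -0.0007 -0.0184] yaw 2.28 F [ 0.91  0.23 -2.99] w 0.167
right (array([0.5762, 0.1713]), np.float64(173.86609077362166), np.float64(0.0003929443589007863), 42)
down (array([0.51  , 0.2814]), np.float64(83.78327387174075), np.float64(0.00021935710881585798), 83)
up (array([0.667 , 0.2641]), np.float64(83.79826015007028), np.float64(0.0001912652722568181), 74)
```

move_arm:
  increments:
    - {"offset": [-0.025,0,-0.005],"yaw": 0.6,"jaw": 255}
    - {"offset": [-0.05,0,-0.009],"yaw": 1.2,"jaw": 255}
    - {"offset": [-0.075,0,-0.014],"yaw": 1.8,"jaw": 255}
    - {"offset": [-0.1,0,-0.018],"yaw": 2.3,"jaw": 255}
    - {"offset": [-0.102,0,-0.018],"yaw": 2.3,"jaw": 255}
    - {"offset": [-0.102,0,-0.018],"yaw": 2.3,"jaw": 255}
    - {"offset": [-0.102,0,-0.018],"yaw": 2.3,"jaw": 255}
    - {"offset": [-0.102,0,-0.018],"yaw": 2.3,"jaw": 255}

```text
clock: 15.8
position: [0.5805, 0.1732, 0.1645]
ee_rot: [0.47, -0.521, 0.533, -0.472]
ft_force: [0.4, -0.6, -3.4]
grip_width: 0.171
```

```bash
python3 - <<'E'
from edges import *
np.set_printoptions(precision=4,suppress=True)
togo([.580,.174,.165],-96.3); print(state()[2])
ims=[]
for c,cr in [("top",(170,280,90,290)),("side",(120,280,190,350))]:
    p=manip.camera(c); np.savez(c+"3.npz",**{k:p[k] for k in ("pixels","depth","intrinsics","R","t")})
    i=p["pixels"][cr[0]:cr[1],cr[2]:cr[3]]; f=420/200 if c=="top" else 380/160
    ims.append(cv2.resize(i,None,fx=f,fy=f,interpolation=cv2.INTER_CUBIC))
h=max(i.shape[0] for i in ims); im=np.hstack([np.pad(i,((0,h-i.shape[0]),(0,0),(0,0))) for i in ims]); save("above.png",np.clip(im*1.4,0,255).astype(np.uint8)); print(im.shape)
E
```

```text
clock 15.8 tcp [0.5805 0.1732 0.1645] toolx yaw -96.38 tilt -0.9998 offset [-0.0007 -0.0005 -0.0006] yaw -0.08 F [ 0.37 -0.61 -3.4 ] w 0.171
[[-0.1112  0.0138  0.9937]
 [-0.9937 -0.0115 -0.111 ]
 [ 0.0099 -0.9998  0.015 ]]
(380, 800, 3)
```

View pics/above.png

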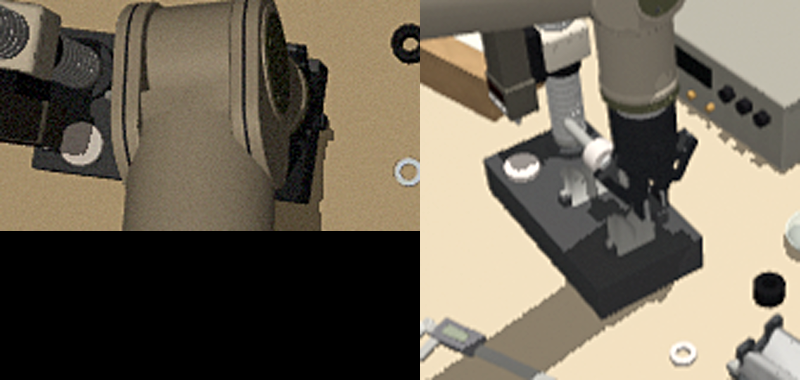

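Side view: the bush sits up on the mandrel at (597,152) and the mandrel is above the two V-blocks at (630,235) and (580,185). The top view is blocked by the arm. I'm lowering now.

move_arm:
  increments:
    - {"offset": [-0.0046,0,-0.002],"yaw": -0.5,"jaw": 255}
    - {"offset": [-0.0046,0.01,-0.002],"yaw": -0.5,"jaw": 255}
    - {"offset": [-0.0046,0.02,-0.002],"yaw": -0.5,"jaw": 255}
    - {"offset": [-0.0046,0.03,-0.002],"yaw": -0.5,"jaw": 255}
    - {"offset": [-0.0046,0.039,-0.002],"yaw": -0.5,"jaw": 255}
    - {"offset": [-0.0046,0.045,-0.002],"yaw": -0.5,"jaw": 255}
    - {"offset": [-0.0046,0.045,-0.002],"yaw": -0.5,"jaw": 255}
    - {"offset": [-0.0046,0.045,-0.002],"yaw": -0.5,"jaw": 255}

```text
clock: 16.57
position: [0.5797, 0.1771, 0.1189]
ee_rot: [0.473, -0.519, 0.531, -0.474]
ft_force: [0.6, 0.3, -3.5]
grip_width: 0.168
```

```bash
python3 - <<'E'
from edges import *
np.set_printoptions(precision=4,suppress=True)
togo([.5797,.1774,.1073],-95.84); print(state()[2][2])
p=manip.camera("side"); np.savez("side4.npz",**{k:p[k] for k in ("pixels","depth","intrinsics","R","t")})
save("s4.png",np.clip(cv2.resize(p["pixels"][140:250,220:330],None,fx=5,fy=5,interpolation=cv2.INTER_CUBIC)*1.6,0,255).astype(np.uint8))
E
```

```text
clock 16.57 tcp [0.5797 0.1771 0.1189] toolx yaw -95.93 tilt -0.9998 offset [-0.0004  0.0116 -0.0002] yaw -0.09 F [ 0.64  0.32 -3.52] w 0.168
[ 0.0106 -0.9998  0.0145]
```

View pics/s4.png

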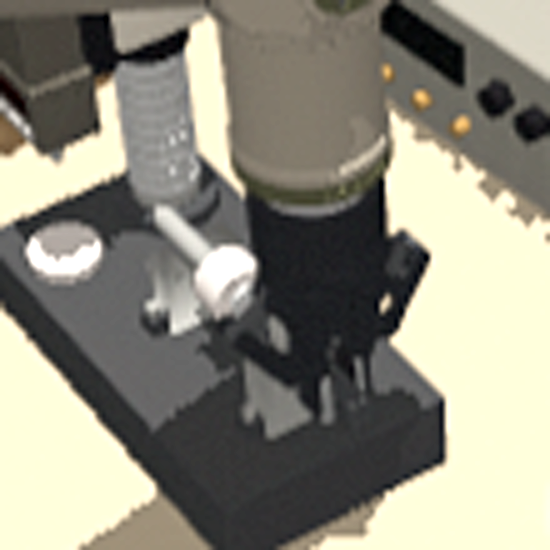

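Side view: the mandrel with the bush (225,280) is in line above the front block (170,300) and the rear block (275,400). I'll go down by feel.

move_arm:
  increments:
    - {"offset": [0,0.002,0],"yaw": -0.1,"jaw": 255}
    - {"offset": [0,0.004,0],"yaw": -0.1,"jaw": 255}
    - {"offset": [0,0.006,0],"yaw": -0.1,"jaw": 255}
    - {"offset": [0,0.0075,0],"yaw": -0.1,"jaw": 255}
    - {"offset": [0,0.0085,0],"yaw": -0.1,"jaw": 255}
    - {"offset": [0,0.0085,0],"yaw": -0.1,"jaw": 255}

```text
clock: 17.12
position: [0.5802, 0.1772, 0.111]
ee_rot: [0.473, -0.518, 0.531, -0.475]
ft_force: [0.7, 0.0, -2.5]
grip_width: 0.167
```

move_arm:
  increments:
    - {"offset": [0,0.0005,0],"yaw": 0,"jaw": 255}
    - {"offset": [0,0.001,0],"yaw": 0,"jaw": 255}
    - {"offset": [0,0.001,0],"yaw": 0,"jaw": 255}

```text
clock: 17.37
position: [0.5805, 0.1772, 0.1101]
ee_rot: [0.473, -0.518, 0.531, -0.475]
ft_force: [1.1, -0.5, -1.9]
grip_width: 0.166
```

move_arm:
  increments:
    - {"offset": [0,0.0005,0],"yaw": 0,"jaw": 255}
    - {"offset": [0,0.001,0],"yaw": 0,"jaw": 255}
    - {"offset": [0,0.001,0],"yaw": 0,"jaw": 255}

```text
clock: 17.62
position: [0.5807, 0.1772, 0.1093]
ee_rot: [0.472, -0.518, 0.531, -0.475]
ft_force: [0.6, 0.6, -0.2]
grip_width: 0.166
```

move_arm:
  increments:
    - {"offset": [0,0.0005,0],"yaw": 0,"jaw": 255}
    - {"offset": [0,0.001,0],"yaw": 0,"jaw": 255}
    - {"offset": [0,0.001,0],"yaw": 0,"jaw": 255}

```text
clock: 17.87
position: [0.5809, 0.1772, 0.1087]
ee_rot: [0.472, -0.518, 0.531, -0.475]
ft_force: [-1.7, -0.2, 3.3]
grip_width: 0.168
```

move_arm:
  increments:
    - {"offset": [0,0.0005,0],"yaw": 0,"jaw": 255}
    - {"offset": [0,0.001,0],"yaw": 0,"jaw": 255}
    - {"offset": [0,0.001,0],"yaw": 0,"jaw": 255}

```text
clock: 18.12
position: [0.581, 0.1772, 0.1085]
ee_rot: [0.472, -0.519, 0.531, -0.476]
ft_force: [-3.9, -2.8, 10.0]
grip_width: 0.169
```

```bash
python3 - <<'E'
from h import *
togo([.5797,.1774,.1073],-95.84); o,p,R,y=state(); print(R.round(4),o["torque"])
E
```

```text
clock 18.12 tcp [0.581  0.1772 0.1085] toolx yaw -95.86 tilt -0.9998 offset [-0.0001  0.0012 -0.0013] yaw -0.02 F [-3.89 -2.77 10.02] w 0.169
[[-0.1022  0.0156  0.9946]
 [-0.9947 -0.0098 -0.102 ]
 [ 0.0081 -0.9998  0.0165]] [0.02750847 0.88347015 0.08129592]
```

move_arm:
  increments:
    - {"offset": [0,0,-0.0008],"yaw": 0,"jaw": 255}
    - {"offset": [0,0,-0.0008],"yaw": 0,"jaw": 255}
    - {"offset": [0,0,-0.0008],"yaw": 0,"jaw": 255}

```text
clock: 18.37
position: [0.5804, 0.1772, 0.1085]
ee_rot: [0.472, -0.519, 0.531, -0.476]
ft_force: [1.4, -1.1, 0.3]
grip_width: 0.163
```

move_arm:
  increments:
    - {"offset": [0,0.0005,0],"yaw": 0,"jaw": 255}
    - {"offset": [0,0.0008,0],"yaw": 0,"jaw": 255}
    - {"offset": [0,0.0008,0],"yaw": 0,"jaw": 255}

```text
clock: 18.62
position: [0.5805, 0.1772, 0.1083]
ee_rot: [0.472, -0.519, 0.531, -0.476]
ft_force: [-1.7, -2.4, 7.8]
grip_width: 0.168
```

```bash
python3 - <<'E'
from h import *
togo([.5797,.1774,.1073],-95.84); o,p,R,y=state(); print(R.round(4)[2],o["torque"])
E
```

```text
clock 18.62 tcp [0.5805 0.1772 0.1083] toolx yaw -95.88 tilt -0.9998 offset [-0.0001  0.0009 -0.0009] yaw -0.04 F [-1.68 -2.41  7.81] w 0.168
[ 0.0075 -0.9998  0.0171] [ 0.19800772  0.42921466 -0.11169156]
```

move_arm:
  increments:
    - {"offset": [0,0,-0.0002],"yaw": 0,"jaw": 255}
    - {"offset": [0,0,-0.0002],"yaw": 0,"jaw": 255}
    - {"offset": [0,0,-0.0002],"yaw": 0,"jaw": 255}
    - {"offset": [0,0,-0.0002],"yaw": 0,"jaw": 255}
  squeeze: 20

```text
clock: 18.95
position: [0.5805, 0.1773, 0.1083]
ee_rot: [0.472, -0.519, 0.531, -0.476]
ft_force: [0.1, -1.0, 3.3]
grip_width: 0.168
```

move_arm:
  increments:
    - {"offset": [0,0,0],"yaw": 0,"jaw": 200}
    - {"offset": [0,0,0],"yaw": 0,"jaw": 190}
    - {"offset": [0,0,0],"yaw": 0,"jaw": 180}
    - {"offset": [0,0,0],"yaw": 0,"jaw": 170}
    - {"offset": [0,0,0],"yaw": 0,"jaw": 160}

```text
clock: 19.37
position: [0.5803, 0.1773, 0.1081]
ee_rot: [0.472, -0.519, 0.531, -0.476]
ft_force: [0.0, 0.7, 0.1]
grip_width: 0.375
```

```bash
python3 - <<'E'
from edges import *
togo([.5797,.1774,.16],-95.84)
p=manip.camera("side"); np.savez("side5.npz",**{k:p[k] for k in ("pixels","depth","intrinsics","R","t")})
save("s5.png",np.clip(cv2.resize(p["pixels"][140:250,220:330],None,fx=5,fy=5,interpolation=cv2.INTER_CUBIC)*1.6,0,255).astype(np.uint8))
E
```

```text
clock 19.37 tcp [0.5803 0.1773 0.1081] toolx yaw -95.88 tilt -0.9998 offset [ 0.0004 -0.0519  0.0003] yaw -0.04 F [0.02 0.74 0.12] w 0.375
```

View pics/s5.png

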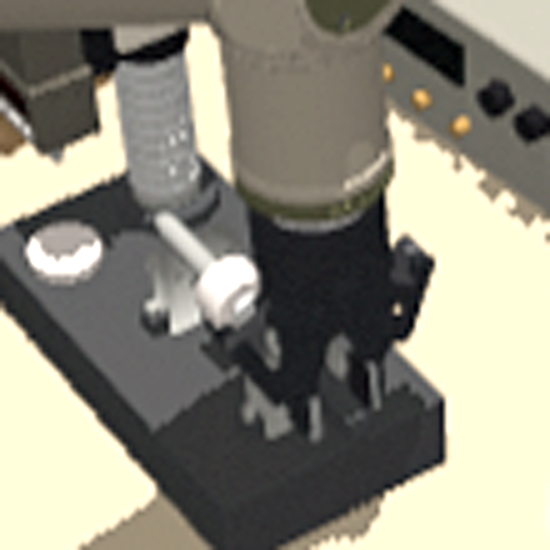

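Released. The mandrel with the bush (228,290) stays on the blocks. I'm withdrawing straight up, then moving clear for a check.

move_arm:
  increments:
    - {"offset": [0,0,0],"yaw": 0,"jaw": 110}
    - {"offset": [0,0,0],"yaw": 0,"jaw": 90}
    - {"offset": [0,-0.01,0],"yaw": 0,"jaw": 90}
    - {"offset": [0,-0.03,0],"yaw": 0,"jaw": 90}
    - {"offset": [0,-0.06,0],"yaw": 0,"jaw": 90}
    - {"offset": [0,-0.1,0],"yaw": 0,"jaw": 90}
    - {"offset": [0,-0.14,0],"yaw": 0,"jaw": 90}
    - {"offset": [0.04,-0.14,0],"yaw": 0,"jaw": 90}
    - {"offset": [0.08,-0.14,0],"yaw": 0,"jaw": 90}
    - {"offset": [0.12,-0.14,0],"yaw": 0,"jaw": 90}

```text
clock: 20.25
position: [0.5657, 0.058, 0.2505]
ee_rot: [0.471, -0.518, 0.531, -0.477]
ft_force: [-0.3, -0.7, -0.1]
grip_width: 0.647
```

move_arm:
  increments:
    - {"offset": [0.04,0,0],"yaw": 0,"jaw": 90}
    - {"offset": [0.08,0,0],"yaw": 0,"jaw": 90}
    - {"offset": [0.12,0,0],"yaw": 0,"jaw": 90}
    - {"offset": [0.16,0,0],"yaw": 0,"jaw": 90}
    - {"offset": [0.2,0,0],"yaw": 0,"jaw": 90}
    - {"offset": [0.2,0,0],"yaw": 0,"jaw": 90}
    - {"offset": [0.2,0,0],"yaw": 0,"jaw": 90}

```text
clock: 20.83
position: [0.5446, -0.1444, 0.2528]
ee_rot: [0.47, -0.519, 0.533, -0.475]
ft_force: [0.0, 0.4, -0.3]
grip_width: 0.648
```

```bash
python3 - <<'E'
from edges import *
np.set_printoptions(precision=4,suppress=True)
togo([.5797,.1774,.16],-95.84)
ims=[]
for c,cr in [("top",(185,265,100,250)),("side",(140,240,220,320))]:
    p=manip.camera(c); np.savez(c+"6.npz",**{k:p[k] for k in ("pixels","depth","intrinsics","R","t")})
    i=p["pixels"][cr[0]:cr[1],cr[2]:cr[3]]; f=3 if c=="top" else 3.5
    ims.append(cv2.resize(i,None,fx=f,fy=f,interpolation=cv2.INTER_CUBIC))
    w=cloud(p); d=np.array([.1082,.9941]); n=np.array([.9941,-.1082]); v=np.array([.5898,.2798]) if c=="top" else np.array([.587,.2753])
    a=(w[...,:2]-v)@d; b=(w[...,:2]-v)@n; ok=(p["depth"]>0)&(np.abs(b)<.04)&(w[...,2]>.102)
    for nm,lo,hi in (("handle",-.13,-.076),("rear j",-.085,-.066),("pilot",.03,.085)):
        m=ok&(a>lo)&(a<hi)&(np.abs(b)<.012); print(c,nm,m.sum(),"lat",b[m].mean(),"z",np.percentile(w[m][:,2],[50,90]))
    m=ok&(np.abs(b)<.012)&(w[...,2]>.104); print(c,"extent",np.percentile(a[m],[.5,99.5])); m=ok&(w[...,2]>.117)&(a>-.05)&(a<.06); print("bush",m.sum(),np.percentile(a[m],[2,98]),b[m].mean(),w[m][:,2].max())
h=max(i.shape[0] for i in ims); im=np.hstack([np.pad(i,((0,h-i.shape[0]),(0,0),(0,0))) for i in ims]); save("end.png",np.clip(im*1.6,0,255).astype(np.uint8)); print(im.shape)
E
```

```text
clock 20.83 tcp [ 0.5446 -0.1444  0.2528] toolx yaw -96.15 tilt -0.9998 offset [-0.3244  0.0906 -0.0014] yaw -0.31 F [ 0.03  0.45 -0.27] w 0.648
top handle 178 lat -0.00011007086830078633 z [0.114  0.1169]
top rear j 53 lat -0.00045843730085092855 z [0.1115 0.1155]
top pilot 190 lat -0.00024171208653328178 z [0.1093 0.1127]
top extent [-0.4738  0.1768]
bush 186 [-0.0248  0.0193] 0.00033556078850303944 0.1290295595193721
side handle 96 lat -0.0012176795809433155 z [0.1112 0.1148]
side rear j 23 lat -0.002054377658861484 z [0.11  0.114]
side pilot 60 lat -0.0005640715827140194 z [0.1076 0.111 ]
side extent [-0.4746  1.172 ]
bush 59 [-0.0196  0.0211] -0.0009051928274944668 0.12781107110940226
(350, 800, 3)
```

View pics/end.png

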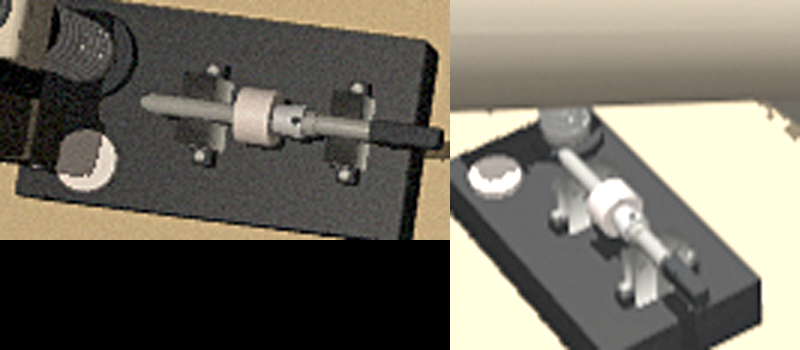

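In the final view the mandrel lies in both V-blocks, handle (405,135), tip (142,103), with the bush (257,115) free between them. One numeric check of the axial position remains before handing in.

```bash
python3 - <<'E'
from edges import *
np.set_printoptions(precision=4,suppress=True)
p=dict(np.load("top6.npz")); d=np.array([.1082,.9941]); n=np.array([.9941,-.1082])
g=lambda u,v,z=.105: world(p,(u,v),z)[:2]
tip=g(100+142/3,185+103/3); end=g(100+443/3,185+138/3); print("len",np.linalg.norm(tip-end),"handle-end->span",(end+ (tip-end)/np.linalg.norm(tip-end)*.1285), "tip->span", tip-(tip-end)/np.linalg.norm(tip-end)*.0965,"ang",np.degrees(np.arctan2(*(tip-end)[::-1])))
# block ends along axis, top z .11: lum profile via bolts; block centres from picture
b1=(g(100+213/3,185+70/3,.11)+g(100+204/3,185+157/3,.11))/2; b2=(g(100+357/3,185+90/3,.11)+g(100+344/3,185+174/3,.11))/2
print("bolt mid",b1,b2,(b1+b2)/2)
for r in manip.spot_point(manip.camera("top"),"vee_mid")[:1]: print("nn vee",g(*r["centre"]),r["confidence"])
q=manip.camera("top")
for r in manip.spot_point(q,"mandrel_span")[:3]: print("nn span",world(q,r["centre"],.105)[:2],r["confidence"])
for k,z in (("bush_centre",.105),("mandrel_grip",.105)):
  for r in manip.spot_point(q,k)[:3]: print(k,world(q,r["centre"],z)[:2],r["confidence"])
E
```

```text
len 0.22521908382989883 handle-end->span [0.5889 0.2765] tip->span [0.5889 0.2767] ang 84.39753942701245
bolt mid [0.5909 0.3214] [0.5791 0.2161] [0.585  0.2688]
nn vee [0.5936 0.2795] 0.72
nn span [0.5918 0.2832] 0.82
nn span [ 0.4026 -0.3348] 0.68
nn span [0.5752 0.2962] 0.52
bush_centre [0.597  0.2896] 0.72
bush_centre [0.6713 0.0661] 0.67
mandrel_grip [0.577  0.1738] 0.8
mandrel_grip [0.5966 0.2912] 0.19
```

```bash
python3 -c "
from workcell import manip
print(manip.hand_in())"
```

```text
the job is handed in; nothing more can be done
None
```

The bush is mounted on the mandrel's cone, and the mandrel lies across both V-blocks with the bush hanging free between them. The job is handed in at about 21 s on the robot's clock. No verdict is reported, so the result below rests on my own measurements.

- **Pick-up and insertion:** I took the steel mandrel by its dark handle and lined it up with the bore in the same camera picture. The bush moved off towards the end stop as expected, first touching the cone at about 109 mm from the handle.
- **Push:** At the stop I raised the push in steps, and the wrist force read 14 to 15.2 N with no higher reading. I then eased off and lifted, and the bush stayed on the mandrel.
- **Laying down:** I lowered the mandrel by feel. The highest reading was about 10 N, roughly 13 N once the carried weight is added. After letting go it did not move.

Last checks from the top camera:

| Check | Measured | Limit |
|---|---|---|
| Span point along the axis | about 2 to 3 mm short of vee_mid | 8 mm |
| Span point across | less than 1 mm | 3 mm |
| Angle to the V-blocks' axis | about 0.6° | 2.3° |
| Pilot top height | 112.7 mm, expected 112.5 mm | 3 mm |

**Disagreements:**
- The side camera gave 0.6 to 2 mm across, and the two cameras' calibrations differ by about 3 to 4 mm.
- The vee_mid recogniser, at confidence 0.7 to 0.8, put vee_mid about 4 mm to one side of where I placed it.
- A rough estimate of vee_mid from the V-blocks' bolts put it about 8 to 9 mm off along the axis. I set it aside because the bolts are not centred on the blocks.
- My two estimates of the final bush distance differ: about 102 mm from the final picture, and about 109 mm at the stop. Both are under the 116 mm limit.

I did not re-measure the bystanders. No move went near them, and those in the pictures looked undisturbed.

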